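# Turn the round-bottomed cups mouth-up into the dished finishing stand

## Task

The inside of these round-bottomed wooden cups is to be oiled next. Take the batten off the finishing stand and lay it flat on the bench, clear of the stand; then turn over every cup that stands mouth-down on the bench and seat each one upright, mouth-up, in a dish of the stand, one cup to a dish and fully settled. Leave the glue pot, the glue bottle and the tape measure where they are.

Things in the scene. Friction and masses are not known exactly. Their poses are not given: they have to be found in the camera images.
- stand: the finishing stand, fixed to the bench: a ply plank 90 x 330 x 18 mm with three turned wooden pucks (76 mm across, 28 mm tall, tops 46 mm above the bench) in a row along its own y axis, 110 mm apart. Origin: centre of the plank's underside, z up
- dish0 (a point): the first dish of the stand (at -110 mm along its y axis): a hollow 66 mm wide at the top that narrows as a smooth waxed cone at 40 degrees to the level. The point is where the tip of a seated cup's base comes to rest, on the dish's axis, 23 mm above the bench and 23 mm below the puck's top
- dish1 (a point): the middle dish of the stand (at 0 mm along its y axis): a hollow 66 mm wide at the top that narrows as a smooth waxed cone at 40 degrees to the level. The point is where the tip of a seated cup's base comes to rest, on the dish's axis, 23 mm above the bench and 23 mm below the puck's top
- dish2 (a point): the last dish of the stand (at 110 mm along its y axis): a hollow 66 mm wide at the top that narrows as a smooth waxed cone at 40 degrees to the level. The point is where the tip of a seated cup's base comes to rest, on the dish's axis, 23 mm above the bench and 23 mm below the puck's top
- cup_a: pale wooden cup, square outside with cut corners, 60 mm across opposite flats (square to its x and y), 78 mm tall, wall 5 mm, 0.11 kg. Origin: centre of the mouth, in the rim's plane; +z along the axis to the closed end (up at the start: mouth-down). Flats 54 mm long from the rim, then a blunt round cone (40 degrees). On its side it lies on a flat; axis 30 mm up; mouth-up it stands only in a dish. 2 or 3 present
- cup_b: pale wooden cup, square outside with cut corners, 60 mm across opposite flats (square to its x and y), 78 mm tall, wall 5 mm, 0.11 kg. Origin: centre of the mouth, in the rim's plane; +z along the axis to the closed end (up at the start: mouth-down). Flats 54 mm long from the rim, then a blunt round cone (40 degrees). On its side it lies on a flat; axis 30 mm up; mouth-up it stands only in a dish. 2 or 3 present
- cup_c: pale wooden cup, square outside with cut corners, 60 mm across opposite flats (square to its x and y), 78 mm tall, wall 5 mm, 0.11 kg. Origin: centre of the mouth, in the rim's plane; +z along the axis to the closed end (up at the start: mouth-down). Flats 54 mm long from the rim, then a blunt round cone (40 degrees). On its side it lies on a flat; axis 30 mm up; mouth-up it stands only in a dish. 2 or 3 present
- cup_a_tip (a point): the rounded tip of cup_a's convex base, 78 mm from the mouth along the cup's +z
- cup_b_tip (a point): the rounded tip of cup_b's convex base, 78 mm from the mouth along the cup's +z
- cup_c_tip (a point): the rounded tip of cup_c's convex base, 78 mm from the mouth along the cup's +z
- batten: a planed timber batten 28 x 280 x 18 mm, 0.07 kg, lying along the row of pucks on top of all three. Origin: centre of its underside; its own y axis runs along its length, z up. (Other long battens, 30 mm thick, lie fixed along the front of the bench, between the robot and the cups: keep clear)
- glue_pot: white plastic pot with a brush in it, about 90 x 112 mm, 175 mm tall; origin at the underside. A bystander, not to be moved
- oil_bottle: green squeeze bottle with a red nozzle, 60 mm across, 189 mm tall; origin at the centre of the underside. A bystander, not to be moved
- tape_measure: yellow tape measure, 66 x 84 x 44 mm; origin at the centre of the underside. A bystander, not to be moved

How it is judged:
On the way:
1. the batten lies flat on the bench, off the stand and let go (height (world z) of batten below 0.008 m and angle between batten's own z axis and vertical below 0.06 rad and contact force between batten and stand below 0.1 N and contact force between batten and the fingers below 0.1 N), for 0.2 s.
At the end, for the whole second after the job is handed in: every cup present is mouth-up in a dish, the tip of its base within 6 mm of the dish's point, its axis within 0.12 rad of upright, at rest; the batten lies flat on the bench (underside under 8 mm up, within 0.06 rad of level), off the stand, at rest ((distance between cup_a_tip and dish0 below 0.006 m or distance between cup_a_tip and dish1 below 0.006 m or distance between cup_a_tip and dish2 below 0.006 m) and angle between each of cup_a, cup_b, cup_c's own z axis and vertical above 3.0216 rad and linear speed of each of cup_a, cup_b, cup_c, batten below 0.02 m/s and (distance between cup_b_tip and dish0 below 0.006 m or distance between cup_b_tip and dish1 below 0.006 m or distance between cup_b_tip and dish2 below 0.006 m) and (distance between cup_c_tip and dish0 below 0.006 m or distance between cup_c_tip and dish1 below 0.006 m or distance between cup_c_tip and dish2 below 0.006 m) and height (world z) of batten below 0.008 m and angle between batten's own z axis and vertical below 0.06 rad and contact force between batten and stand below 0.1 N); the robot touches nothing.
It fails at once if the glue pot, the glue bottle or the tape measure is moved more than 30 mm (distance of any of glue_pot, oil_bottle, tape_measure from where it was at the start of the episode above 0.03 m).
Of cup_a, cup_b, cup_c only 2 to 3 are there at a start; the rules pass over those that are not, and their reading is None.
At some moment in a run one of cup_a, cup_b, cup_c may be knocked a few centimetres aside while the robot is not near it.
It also fails if it takes over 210 s, if anything falls off the work surface, if the arm or the gripper's body presses on something with over 40 N, if the wrist force passes 120 N, or if a joint passes its speed limit or range.

## Robot

A 6-joint arm with a two-finger parallel gripper is mounted at the origin on a cart in front of the work surface, level with it; the furniture and walls round the work are solid. World frame = base frame: x ahead of the robot, y to its left, z up, the work surface at z = 0. Lengths are in m, angles in rad, forces in N, time in s.
With the tool pointing down it reaches from about 0.35 to 0.975 m from the base axis. Payload 4.9 kg.
Tool frame: the origin (TCP) lies midway between the tips of the shut fingers; the grasp point (between the pads) lies 19 mm behind it; z points along the fingers, y is the line along which they close (so a half turn about z gives the same grasp; the last joint's range is limited). The gripper opens to 85 mm and grips with 20 to 120 N. Pads are 22 mm wide; open, the fingers measure 114 mm over their backs; the gripper's body (76 mm by 85 mm) begins 54 mm behind the grasp point. The pads swing forward as they close: fully open they stand 13 mm farther back than shut.
Start: joints at [-1.455, 0.053, 1.613, -0, 1.476, -0.119], TCP at [0.145, -0.608, 0.231] pointing down, gripper open.
Joint ranges: [-3.01, 3.01], [-1.01, 2.22], [0.06, 2.58], [-1.02, 4.17], [0.09, 2.62], [-3.14, 3.14]. Speed limits (rad/s): [2.57, 2.57, 3.14, 3.14, 3.14, 3.14].

## Interface

Orientations are given as a unit quaternion [w, x, y, z].
In Python, from plant import * gives the robot as it stands.
- The arm moves only by the tool jog_arm, never from a script. Its argument "targets" is a list of rows, each a list of 3 entries, a list of its own where there are three numbers: the shift along the tool's x, y, z in units of 25 mm (1.0 is 25 mm), then the turn, a rotation vector about the tool's x, y, z in units of 8 degrees (1.0 is 8 degrees), then the opening in per cent of the stroke, from 0 (shut) to 100 (fully open). A call has 1 to 8 rows; each row is the pose to reach, as a shift and turn from the pose commanded when the call began, along the tool's axes at that moment; what a row does not reach only later rows make up. A row lasts 1/8 s, in which the tool goes at most 62.5 mm and 10.7 degrees, less where a joint would pass 70% of its speed; a pose out of reach is approached as far as the arm can. A call with a gripper value outside its range is refused whole. The fingers move at their own pace and stop on an object; the grip force is fixed at half the most. Time passes only in rows, so rows that repeat a pose let the fingers close. It gives the time, the measured TCP pose, the force, the opening and the grip force at its end, in the units of the state.
- state(): the state, without advancing time (a new reading comes with each control period).
- grab_frame(name): name is "side" or "top"; returns (picture, depth): 480x640x3 uint8, red, green, blue; 480x640 float32, m along the optical axis (not along the pixel's ray), 0 where there is no reading.
- camera_params(name): a dict with "fovy" (degrees; the focal length in pixels is half the picture's height over the tangent of half this angle, whatever the lens; pixels are square), "cx", "cy" (the principal point, pixels), "dist" ([k1, k2, p1, p2, k3] as OpenCV has them; the pictures are not rectified), "rvec" (rotation vector, rad) and "tvec" (3), from world to camera coordinates, as OpenCV has them. Camera axes: x right, y down, z forward; pixel columns grow to the right and rows downward; lengths in m; the calibration is good to about 2 mm. A picture is of the moment at which its call begins. camera_params takes no time and is no camera call.
- job_done(): hands the job in; it is judged then, once.
The state is a dict: "time": time; "joint_pos": joint angles; "joint_vel": joint speeds; "joint_efforts": joint torques, N m; "tool_pos": TCP position; "tool_rot": TCP orientation; "contact_force": force on the tool from outside, world axes, zero at the start; "ft_torque": the same for the moment, N m; "gripper_width": opening from 0.0 (shut) to 1.0 (fully open); "grasp_force": force on a finger pad.
Only numpy, scipy, OpenCV 4.12 (cv2) and the standard library are available. Lean on these libraries where they do the work, as an engineer would, in place of code of your own. Each camera call takes 0.05 s, during which the arm holds its last target. There are 200 camera calls.

## Working session

There is one attempt and no reset: what is moved stays moved. The work goes in short steps, Python scripts to look and compute and a tool call to move; the robot and the scene stay as the last step left them, time stands still between calls to the robot, and variables do not carry over. Pictures are saved under pics/ and viewed, at most 14 in all, crops included, and the job is handed in when it is done.

Besides the shell and the picture viewer there is one more tool, called after ">>>" as name([rows], argument=value, ...), one row to a line, values as JSON. jog_arm: Moves the arm, as the interface text tells. Its arguments: {"type":"object","properties":{"targets":{"type":"array"}},"required":["targets"]}

```bash
mkdir -p pics; ls
cat > h.py <<'E'
from plant import *
import numpy as np, cv2
from scipy.spatial.transform import Rotation as R
def cam(n):
    p=camera_params(n); f=240/np.tan(np.radians(p["fovy"])/2)
    K=np.array([[f,0,p["cx"]],[0,f,p["cy"]],[0,0,1]]); return K,np.array(p["dist"],float),cv2.Rodrigues(np.array(p["rvec"],float))[0],np.array(p["tvec"],float)
def cloud(n,depth):
    K,D,Rm,t=cam(n); v,u=np.mgrid[0:480,0:640]
    q=cv2.undistortPoints(np.stack([u,v],-1).reshape(-1,1,2).astype(float),K,D)[:,0]
    X=np.c_[q,np.ones(len(q))]*depth.reshape(-1,1); W=(X-t)@Rm; W[depth.reshape(-1)==0]=np.nan
    return W.reshape(480,640,3)
def onplane(n,uv,z):
    K,D,Rm,t=cam(n); q=cv2.undistortPoints(np.array(uv,float).reshape(-1,1,2),K,D)[:,0]
    d=np.c_[q,np.ones(len(q))]@Rm; c=-Rm.T@t
    return c+d*((z-c[2])/d[:,2])[:,None]
def tool():
    s=state(); w,x,y,z=s["tool_rot"]; return np.array(s["tool_pos"]),R.from_quat([x,y,z,w])
def go(pos,rot=None):
    "units to reach world pos / Rotation from present pose"
    p,r=tool(); print("shift",np.round(r.inv().apply(np.array(pos)-p)/.025,2),end=" ")
    if rot is not None: print("turn",np.round((r.inv()*rot).as_rotvec(degrees=True)/8,2),end="")
    print()
def snap(n,name):
    im,d=grab_frame(n); cv2.imwrite(f"pics/{name}.png",im[:,:,::-1]); np.save(f"{name}.npy",d); return im,d,cloud(n,d)
E
python3 - <<'E'
from h import *
for n in("top","side"):
    snap(n,n+"0"); K,D,Rm,t=cam(n); print(n,K[0,0],-Rm.T@t,Rm[2])
s=state();print(s)
E
```

```text
pics
top 445.8473012335047 [ 0.5415928  -0.14741833  0.92764267] [ 0.08217933  0.01593373 -0.99649018]
side 623.9456590720001 [ 0.03477874 -1.41117933  0.6772272 ] [ 0.3905803   0.83586886 -0.38570752]
{'time': 0.1, 'joint_pos': array([-1.45501455e+00,  5.33175609e-02,  1.61416951e+00, -1.95924735e-05,
        1.47605082e+00, -1.19005363e-01]), 'joint_vel': array([ 0.00067441, -0.0008013 , -0.0032959 , -0.00097626, -0.00036503,
        0.00172365]), 'joint_efforts': array([ 4.78968796e-04, -3.94907212e+01, -3.71362424e+01, -1.25316178e-04,
        3.95401090e-03, -1.34561343e-06]), 'tool_pos': array([ 0.14532136, -0.60727028,  0.23016176]), 'tool_rot': array([-9.72634690e-04,  9.93116705e-01,  1.17124994e-01, -8.18372224e-06]), 'contact_force': array([-0.11295542, -0.26812613, -0.03492955]), 'ft_torque': array([ 0.0510708 , -0.00623606, -0.00937206]), 'grasp_force': 0.0, 'gripper_width': 1.0025335028814006}
```

View pics/top0.png

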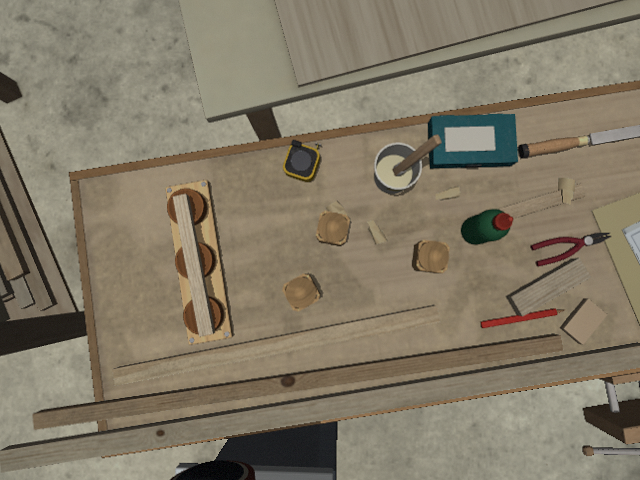

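View pics/side0.png

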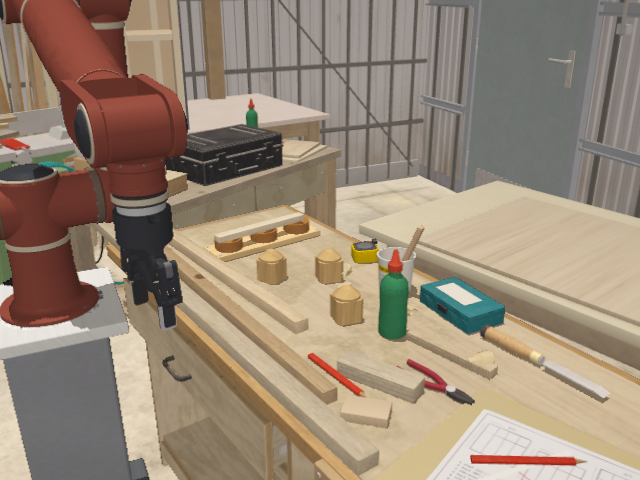

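Three cups, at top pixels about (333,228), (432,256) and (301,291). The stand with the batten is at (198,262), and the pot, bottle and tape are to the right and above. Next I'll measure these from depth.

Run:
```python
from h import *
d=np.load("top0.npy"); W=cloud("top",d); Z=W[...,2]
for nm,(u,v) in dict(A=(333,228),B=(432,256),C=(301,291)).items():
    s=np.s_[v-30:v+30,u-30:u+30]; P=W[s].reshape(-1,3); P=P[(P[:,2]>.058)]
    c=P[:,:2].mean(0); 
    Q=W[s].reshape(-1,3); Q=Q[(Q[:,2]>.045)&(np.hypot(*(Q[:,:2]-c).T)<.05)]
    r=cv2.minAreaRect(Q[:,:2].astype(np.float32)*1000)
    tip=P[P[:,2]>np.nanpercentile(P[:,2],90)].mean(0)
    print(nm,P.mean(0).round(3),"maxz",P[:,2].max().round(3),"tip",tip.round(3),"rect",np.round(r[0],0),np.round(r[1],0),round(r[2],1))
def rect(sl,lo,hi,nm):
    P=W[sl].reshape(-1,3);P=P[(P[:,2]>lo)&(P[:,2]<hi)]; r=cv2.minAreaRect(P[:,:2].astype(np.float32)*1000); print(nm,len(P),np.round(r[0],1),np.round(r[1],1),round(r[2],1),P[:,2].mean().round(4))
S=np.s_[170:350,150:245]
rect(S,.057,.075,"batten"); rect(S,.011,.022,"plank"); rect(S,.04,.051,"pucks")
rect(np.s_[135:185,275:325],.025,.06,"tape");rect(np.s_[135:200,365:425],.05,.3,"pot");rect(np.s_[200:250,455:520],.05,.3,"bottle")
for q in [(340,330),(120,372),(435,308),(40,420),(560,345),(250,345),(250,330),(300,400)]: print(q,W[q[1],q[0]].round(3))
print(onplane("top",[(72,178),(100,450),(600,90),(210,480)],0).round(2))
```

```text
A [ 0.637 -0.149  0.068] maxz 0.081 tip [ 0.639 -0.149  0.078] rect [ 639. -149.] [60. 60.] 80.3
B [ 0.587 -0.344  0.068] maxz 0.083 tip [ 0.589 -0.346  0.078] rect [ 588. -346.] [61. 58.] 84.0
C [ 0.512 -0.091  0.068] maxz 0.082 tip [ 0.512 -0.091  0.078] rect [512. -90.] [60. 60.] 30.4
batten 2111 [560.2 122.1] [278.3  29.5] 13.9 0.0625
plank 2779 [561.1 119.9] [345.8 109.9] 13.8 0.0181
pucks 1327 [569.5 126. ] [289.7  76.4] 11.8 0.0447
tape 1058 [776.3 -82. ] [65.8 70. ] 73.0 0.0363
pot 1019 [ 755.9 -270.8] [89.6 90.6] 46.7 0.0846
bottle 1134 [ 644.  -439.9] [59.2 51.5] 17.4 0.1244
(340, 330) [ 0.437 -0.169  0.032]
(120, 372) [0.342 0.266 0.031]
(435, 308) [ 0.486 -0.356  0.034]
(40, 420) [0.243 0.421 0.029]
(560, 345) [ 0.42  -0.602  0.034]
(250, 345) [0.403 0.008 0.034]
(250, 330) [0.428 0.015 0.001]
(300, 400) [ 0.296 -0.093  0.021]
[[ 0.74  0.41  0.  ]
 [ 0.18  0.31  0.  ]
 [ 0.95 -0.71  0.  ]
 [ 0.13  0.08  0.  ]]
```

>>> jog_arm([
  [[25.1, -24.5, 1], [0, 0, 0], 100],
  [[25.1, -24.5, 1], [0, 0, 0], 100],
  [[25.1, -24.5, 1], [0, 0, 0], 100],
  [[25.1, -24.5, 1], [0, 0, 0], 100],
  [[25.1, -24.5, 1], [0, 0, 0], 100],
  [[25.1, -24.5, 1], [0, 0, 0], 100],
  [[25.1, -24.5, 1], [0, 0, 0], 100],
  [[25.1, -24.5, 1], [0, 0, 0], 100],
])

```text
time: 1.1
tool_pos: [0.4126, -0.1831, 0.2168]
tool_rot: [0.0, 0.993, 0.117, 0.0]
contact_force: [1.0, -1.1, -0.6]
gripper_width: 1.003
grasp_force: 0.0
```

```bash
cat >> h.py <<'E'
def log():
    s=state(); open("log.txt","a").write(repr([*map(float,s["joint_pos"]),*map(float,s["tool_pos"]),*map(float,s["tool_rot"])])+"\n")
    print("t",round(s["time"],1),"q",np.round(s["joint_pos"],2),"p",np.round(s["tool_pos"],4),"d",tool()[1].as_matrix()[:,2].round(2),"F",np.round(s["contact_force"],1),"w",round(s["gripper_width"],2),"g",round(s["grasp_force"],1))
E
python3 - <<'E'
from h import *
log(); go([.613,.135,.12]); go([.613,.135,.04])
E
```

```text
t 1.1 q [-0.58 -0.38  2.02  0.    1.5   0.75] p [ 0.4126 -0.1831  0.2168] d [ 0. -0. -1.] F [ 1.  -1.1 -0.6] w 1.0 g 0.0
shift [ 10.75 -10.51   3.87] 
shift [ 10.75 -10.52   7.07]
```

>>> jog_arm([
  [[10.7, -10.5, 3], [0, 0, 0], 100],
  [[10.7, -10.5, 3], [0, 0, 0], 100],
  [[10.7, -10.5, 3], [0, 0, 0], 100],
  [[10.7, -10.5, 3], [0, 0, 0], 100],
  [[10.7, -10.5, 3], [0, 0, 0], 100],
  [[10.7, -10.5, 3], [0, 0, 0], 60],
  [[10.7, -10.5, 3], [0, 0, 0], 60],
  [[10.7, -10.5, 3], [0, 0, 0], 60],
])

```text
time: 2.1
tool_pos: [0.6107, 0.1325, 0.1413]
tool_rot: [0.0, 0.993, 0.118, -0.001]
contact_force: [0.2, 0.5, 0.3]
gripper_width: 0.6
grasp_force: 0.0
```

Run:
```python
from h import *
log(); go([.613,.135,.12]); go([.613,.135,.04])
```

```text
t 2.1 q [ 0.09  0.12  1.69 -0.    1.33  1.43] p [0.6107 0.1325 0.1413] d [-0. -0. -1.] F [0.2 0.5 0.3] w 0.6 g 0.0
shift [ 0.12 -0.08  0.85] 
shift [ 0.12 -0.08  4.05]
```

>>> jog_arm([
  [[0.1, -0.1, 2], [0, 0, 0], 60],
  [[0.1, -0.1, 4], [0, 0, 0], 60],
  [[0.1, -0.1, 4], [0, 0, 0], 60],
  [[0.1, -0.1, 4], [0, 0, 0], 0],
  [[0.1, -0.1, 4], [0, 0, 0], 0],
  [[0.1, -0.1, 4], [0, 0, 0], 0],
  [[0.1, -0.1, 4], [0, 0, 0], 0],
  [[0.1, -0.1, 4], [0, 0, 0], 0],
])

```text
time: 3.1
tool_pos: [0.6152, 0.1353, 0.0454]
tool_rot: [0.0, 0.993, 0.117, 0.002]
contact_force: [-0.6, -2.0, 7.6]
gripper_width: 0.313
grasp_force: 63.3
```

>>> jog_arm([
  [[0, 0, -1], [0, 0, 0], 0],
  [[0, 0, -2], [0, 0, 0], 0],
  [[0, -1.5, -2], [0, 0, 0], 0],
  [[0, -3, -2], [0, 0, 0], 0],
  [[0, -4.5, -2], [0, 0, 0], 0],
  [[0, -6, -2], [0, 0, 0], 0],
  [[0, -6, -1], [0, 0, 0], 0],
  [[0, -6, 0], [0, 0, 0], 0],
])

```text
time: 4.1
tool_pos: [0.5784, 0.2824, 0.0427]
tool_rot: [-0.0, 0.993, 0.118, 0.001]
contact_force: [0.9, 0.3, -0.7]
gripper_width: 0.308
grasp_force: 62.5
```

Run:
```python
from h import *
log(); snap("top","top1")
```

```text
t 4.1 q [0.34 0.27 1.7  0.   1.17 1.67] p [0.5784 0.2824 0.0427] d [ 0.  0. -1.] F [ 0.9  0.3 -0.7] w 0.31 g 62.5
```

View pics/top1.png

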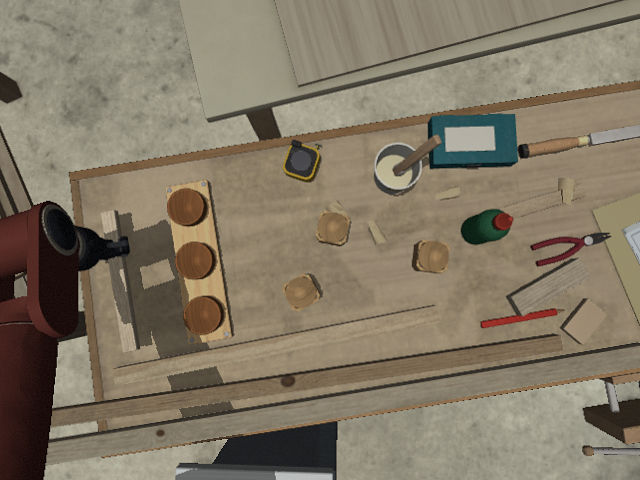

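Batten held left of the stand, from (105,212) to (135,348). I'll lower it, release it and measure the dishes.

>>> jog_arm([
  [[0, 0, 1], [0, 0, 0], 0],
  [[0, 0, 1.4], [0, 0, 0], 0],
  [[0, 0, 1.55], [0, 0, 0], 0],
  [[0, 0, 1.65], [0, 0, 0], 0],
  [[0, 0, 1.65], [0, 0, 0], 0],
])

```text
time: 4.78
tool_pos: [0.5786, 0.2815, 0.0016]
tool_rot: [-0.0, 0.993, 0.117, 0.001]
contact_force: [-0.2, 0.5, -1.3]
gripper_width: 0.307
grasp_force: 62.4
```

Run:
```python
from h import *
log(); W=cloud("top",np.load("top1.npy"))
P=W[170:350,150:245].reshape(-1,3)
Q=P[(P[:,2]>.012)&(P[:,2]<.022)];r=cv2.minAreaRect(Q[:,:2].astype(np.float32)*1000);print("plank",r)
for c in [(.668,.146),(.561,.120),(.454,.094)]:
    Q=P[(P[:,2]>.03)&(P[:,2]<.055)&(np.hypot(P[:,0]-c[0],P[:,1]-c[1])<.055)]; print(cv2.minEnclosingCircle(Q[:,:2].astype(np.float32)*1000), Q.mean(0), cv2.minAreaRect(Q[:,:2].astype(np.float32)*1000))
```

```text
t 4.8 q [0.34 0.33 1.71 0.   1.1  1.67] p [0.5786 0.2815 0.0016] d [ 0.  0. -1.] F [-0.2  0.5 -1.3] w 0.31 g 62.4
plank ((560.1014404296875, 122.93506622314453), (347.8380126953125, 108.53829193115234), 15.04898452758789)
((674.2138671875, 147.50148010253906), 38.56502914428711) [0.67409207 0.14768961 0.0403818 ] ((674.2362670898438, 147.54071044921875), (75.93060302734375, 74.47137451171875), 64.2620620727539)
((568.3314208984375, 125.67147064208984), 38.50510787963867) [0.56807982 0.12582532 0.04055699] ((568.115478515625, 125.51619720458984), (71.73644256591797, 75.60136413574219), 1.4666539430618286)
((460.9271240234375, 103.7386474609375), 38.555030822753906) [0.46053624 0.10366337 0.04074976] ((461.0675964355469, 103.18826293945312), (75.32801818847656, 74.90863800048828), 36.81462860107422)
```

>>> jog_arm([
  [[0, 0, 0], [0, 0, 0], 60],
  [[0, 0, 0], [0, 0, 0], 60],
  [[0, 0, -2], [0, 0, 0], 60],
  [[0, 0, -4], [0, 0, 0], 60],
  [[0, 2, -6], [0, 0, 0], 60],
  [[0, 4, -8], [0, 0, 0], 60],
  [[0, 6, -9], [0, 0, 0], 60],
  [[0, 8, -9], [0, 0, 0], 60],
])

```text
time: 5.78
tool_pos: [0.6266, 0.0856, 0.2306]
tool_rot: [0.0, 0.993, 0.118, 0.004]
contact_force: [0.2, -0.6, -1.4]
gripper_width: 0.602
grasp_force: 0.0
```

```bash
python3 -c "
from h import *
log()
W=snap('top','t2')[2];P=W[180:380,80:150].reshape(-1,3);P=P[(P[:,2]>.008)&(P[:,2]<.03)];print(cv2.minAreaRect(P[:,:2].astype(np.float32)*1000),P[:,2].mean(),P[:,2].std())"
```

```text
t 5.8 q [0.02 0.07 1.6  0.   1.47 1.35] p [0.6266 0.0856 0.2306] d [ 0.01  0.   -1.  ] F [ 0.2 -0.6 -1.4] w 0.6 g 0.0
((358.52972412109375, 238.46331787109375), (74.79668426513672, 55.07318878173828), 21.92255210876465) 0.02615786038103811 0.005484992758771612
```

>>> jog_arm([
  [[0, 2, 0], [0, 1.2, 0], 100],
  [[0, 4, 0], [0, 2.4, 0], 100],
  [[0, 4, 0], [0, 3.6, 0], 100],
  [[0, 4, 0], [0, 4, 0], 100],
  [[0, 4, 0], [0, 4, 0], 100],
])

```text
time: 6.45
tool_pos: [0.6467, -0.0106, 0.2249]
tool_rot: [-0.032, 0.955, 0.112, 0.273]
contact_force: [-0.1, 0.2, 0.6]
gripper_width: 1.003
grasp_force: 0.0
```

```bash
python3 -c "
from h import *
log()"
```

```text
t 6.5 q [-0.24 -0.2   1.94  0.31  0.92  0.98] p [ 0.6467 -0.0106  0.2249] d [ 0.51  0.12 -0.85] F [-0.1  0.2  0.6] w 1.0 g 0.0
```

>>> jog_arm([
  [[0, 0, 0], [1.2, 0, 0], 100],
  [[0, 0, 0], [2.4, 0, 0], 100],
  [[0, 0, 0], [3.6, 0, 0], 100],
  [[0, 0, 0], [4, 0, 0], 100],
  [[0, 0, 0], [4, 0, 0], 100],
])

```text
time: 7.08
tool_pos: [0.6486, -0.0111, 0.2252]
tool_rot: [-0.294, 0.909, 0.183, 0.231]
contact_force: [-0.2, -0.1, -0.4]
gripper_width: 1.0
grasp_force: 0.0
```

```bash
python3 -c "
from h import *
log()"
```

```text
t 7.1 q [-0.44  0.04  1.77  0.78  1.38  0.55] p [ 0.6486 -0.0111  0.2252] d [ 0.31  0.62 -0.72] F [-0.2 -0.1 -0.4] w 1.0 g 0.0
```

```bash
cat > kin.py <<'E'
import numpy as np
from scipy.optimize import least_squares
from scipy.spatial.transform import Rotation as R
def fk(q,k,s4=1,s6=1):
    h,a,L1,e,L2,L6,c=k; e_=lambda x,ang:R.from_euler(x,ang)
    r=e_('z',q[0]); p=r.apply([a,0,h]); r=r*e_('y',q[1]); p=p+r.apply([0,0,L1]); r=r*e_('y',q[2]); p=p+r.apply([e,0,L2])
    w=p; r=r*e_('z',s4*q[3])*e_('y',q[4]); p=p+r.apply([0,0,L6]); return p,r*e_('z',s6*q[5]+c),w
E
cat > fit.py <<'E'
from kin import *
D=[eval(l) for l in open("log.txt")]
best=None
for s4 in(1,-1):
  for s6 in(1,-1):
   for c in (0,1.57,3.14,-1.57):
    def f(k):
        o=[]
        for d in D:
            p,r,_=fk(d[:6],k,s4,s6); o+=list((p-d[6:9])*5); o+=list((r.inv()*R.from_quat([d[10],d[11],d[12],d[9]])).as_rotvec())
        return o
    s=least_squares(f,[.3,0,.4,0,.4,.3,c])
    if best is None or s.cost<best[0]: best=(s.cost,s4,s6,s.x,np.abs(s.fun).max())
print(best)
E
python3 fit.py; python3 -c "
from h import *
im=snap('top','t3')[0]; W=cloud('top',np.load('t3.npy')); cv2.imwrite('pics/c3.png',cv2.resize(im[160:400,60:260,::-1],None,fx=2.4,fy=2.4))
for v in (240,280,320): print(W[v,95:160:5].round(3).tolist())"
```

```text
(np.float64(0.40287389226844583), 1, 1, array([0.32068259, 0.00206703, 0.4739906 , 0.14082514, 0.61032527,
       0.37056597, 1.57079633]), np.float64(0.3708487119791781))
[[0.606, 0.351, -0.0], [0.606, 0.339, 0.003], [0.607, 0.331, -0.003], [0.607, 0.319, -0.0], [0.606, 0.299, 0.018], [0.606, 0.288, 0.019], [0.606, 0.278, 0.018], [0.607, 0.271, 0.011], [0.608, 0.266, -0.002], [0.608, 0.255, -0.0], [0.609, 0.244, 0.0], [0.609, 0.234, -0.0], [0.609, 0.224, -0.001]]
[[0.522, 0.345, 0.0], [0.522, 0.333, 0.002], [0.523, 0.323, 0.001], [0.523, 0.313, 0.0], [0.523, 0.303, -0.002], [0.523, 0.293, -0.001], [0.524, 0.274, 0.016], [0.524, 0.262, 0.019], [0.525, 0.253, 0.017], [0.525, 0.249, 0.002], [0.525, 0.238, 0.003], [0.525, 0.229, -0.0], [0.526, 0.217, 0.003]]
[[0.439, 0.34, -0.001], [0.44, 0.329, 0.0], [0.44, 0.318, 0.001], [0.44, 0.308, 0.0], [0.441, 0.297, 0.001], [0.441, 0.286, 0.001], [0.441, 0.276, 0.001], [0.444, 0.257, 0.02], [0.444, 0.246, 0.021], [0.444, 0.237, 0.02], [0.443, 0.234, 0.001], [0.443, 0.224, -0.0], [0.443, 0.214, -0.001]]
```

View pics/c3.png

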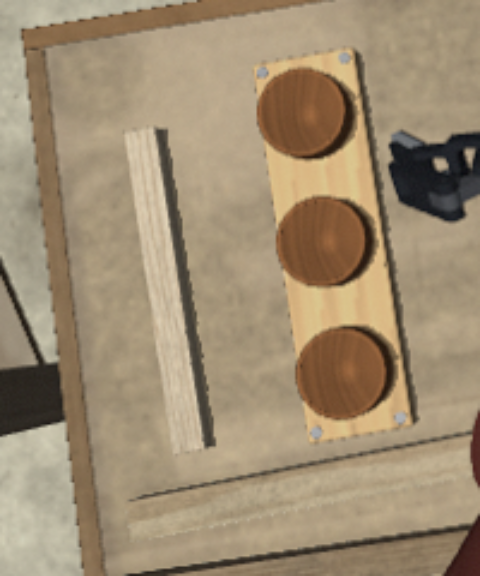

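Run:
```python
from kin import *
D=[eval(l) for l in open("log.txt")]
k=[.32068259, 0.00206703, 0.4739906 , 0.14082514, 0.61032527,.37056597, 1.5708]
for d in D:
    p,r,_=fk(d[:6],k); R2=R.from_quat([d[10],d[11],d[12],d[9]])
    print(np.round(d[:6],3),"dp",np.round(p-d[6:9],3),"dr",np.round((r.inv()*R2).as_rotvec(),3),"d",r.as_matrix()[:,2].round(2),R2.as_matrix()[:,2].round(2))
```

```text
[-0.583 -0.376  2.017  0.     1.5    0.753] dp [-0.056 -0.052 -0.009] dr [ 0.  0. -0.] d [ 0. -0. -1.] [ 0. -0. -1.]
[ 0.095  0.123  1.692 -0.     1.328  1.43 ] dp [ 0.004 -0.074 -0.005] dr [ 0.  0. -0.] d [-0. -0. -1.] [-0. -0. -1.]
[0.339 0.273 1.7   0.    1.167 1.673] dp [ 0.023 -0.071 -0.004] dr [ 0. -0. -0.] d [ 0.  0. -1.] [ 0.  0. -1.]
[0.337 0.329 1.71  0.    1.102 1.673] dp [ 0.022 -0.071 -0.004] dr [ 0. -0. -0.] d [ 0.  0. -1.] [ 0.  0. -1.]
[0.018 0.065 1.601 0.    1.468 1.353] dp [ 0.003 -0.074 -0.006] dr [ 0.  0. -0.] d [ 0.01  0.   -1.  ] [ 0.01  0.   -1.  ]
[-0.237 -0.205  1.938  0.306  0.925  0.976] dp [ 0.015 -0.058  0.007] dr [ 0. -0. -0.] d [ 0.51  0.12 -0.85] [ 0.51  0.12 -0.85]
[-0.443  0.038  1.772  0.784  1.382  0.554] dp [-0.009 -0.008  0.021] dr [ 0.  0. -0.] d [ 0.31  0.62 -0.72] [ 0.31  0.62 -0.72]
```

```bash
cat > kin.py <<'E'
import numpy as np
from scipy.optimize import least_squares
from scipy.spatial.transform import Rotation as R
def fk(q,k):
    h,a,b,L1,e,L2,x4,y4,L6=k; e_=lambda x,ang:R.from_euler(x,ang)
    r=e_('z',q[0]); p=r.apply([a,b,h]); r=r*e_('y',q[1]); p=p+r.apply([0,0,L1]); r=r*e_('y',q[2]); p=p+r.apply([e,0,L2])
    r=r*e_('z',q[3]); p=p+r.apply([x4,y4,0]); w=p; r=r*e_('y',q[4]); p=p+r.apply([0,0,L6]); return p,r*e_('z',q[5]+np.pi/2),w
LO=np.array([-3.01,-1.01,.06,-1.02,.09,-3.14]);HI=np.array([3.01,2.22,2.58,4.17,2.62,3.14])
def ik(pos,rot,k,seeds):
    best=None
    for s in seeds:
        f=lambda q:[*(fk(q,k)[0]-pos)*3,*(fk(q,k)[1].inv()*rot).as_rotvec()]
        o=least_squares(f,np.clip(s,LO+.01,HI-.01),bounds=(LO,HI))
        if best is None or o.cost<best[0]: best=(o.cost,o.x)
    return best
E
cat > fit.py <<'E'
from kin import *
D=[eval(l) for l in open("log.txt")]
def f(k): return np.concatenate([fk(d[:6],k)[0]-d[6:9] for d in D])+0
s=least_squares(lambda k:np.r_[f(k),1e-4*(np.array(k)-[.3,0,-.07,.4,0,.4,0,0,.3])],[.3,0,-.07,.4,0,.4,0,0,.3])
print(s.x.round(4),np.abs(f(s.x)).max()); np.save("k.npy",s.x)
E
echo "[-1.45501,.053318,1.61417,0,1.47605,-.119005,.14532,-.60727,.23016,-.00097,.993117,.117125,0]" >>log.txt; python3 fit.py
```

```text
[ 0.238   0.      0.0742  0.4264  0.0957  0.6099  0.     -0.      0.2795] 8.020013139459214e-06
```

```bash
cat > plan.py <<'E'
from h import *
from kin import *
k=np.load("k.npy"); OFF=.025
def pose(g,psi,th,sg=1,off=OFF):
    a,t=np.radians(psi),np.radians(th); u=np.array([np.cos(a),np.sin(a),0]); d=np.cos(t)*u-np.sin(t)*np.array([0,0,1.]); y=sg*np.cross([0,0,1],u)
    return np.array(g)+off*d, R.from_matrix(np.c_[np.cross(y,d),y,d])
def T(g,psi,th,sg=1,q0=None,ref=None,tag=""):
    "print shift/turn from ref pose (default present) to the target and check IK"
    pos,rot=pose(g,psi,th,sg); p,r=ref or tool(); q0=state()["joint_pos"] if q0 is None else q0
    c,q=ik(pos,rot,k,[q0]); print(tag,"shift",np.round(r.inv().apply(pos-p)/.025,2),"turn",np.round((r.inv()*rot).as_rotvec(degrees=True)/8,2),"cost %.1e q"%c,q.round(2)); return q,(pos,rot)
E
python3 - <<'E'
from plan import *
q00=state()["joint_pos"]
for sg in (1,-1):
  for nm,c,psi in (("A",(.639,-.149),80.3),("C",(.512,-.091),120.4),("C'",(.512,-.091),30.4),("B",(.588,-.346),84)):
    print(nm,sg); q=q00
    for th in (90,120,90,60,30): q,_=T([*c,.036 if th!=60 else .09],psi,th,sg,q,tag=th)
  for c in ((.674,.1475),(.568,.1257),(.461,.1035)):
    print(c); q=q00
    for th in (90,60,20): q,_=T([*c,.079 if th<60 else .15],101.7,th,sg,q,tag=th)
E
```

```text
A 1
90 shift [-5.95  7.89  2.63] turn [-6.5   1.33 14.43] cost 7.1e-17 q [-0.34  0.34  1.67  0.    1.13  2.97]
120 shift [-6.05  8.16  2.21] turn [-10.18   3.39  12.45] cost 2.0e-02 q [-0.23  0.36  1.66 -0.44  1.14  3.14]
90 shift [-5.95  7.89  2.63] turn [-6.5   1.33 14.43] cost 1.3e-30 q [-0.34  0.34  1.67  0.    1.13  2.97]
60 shift [-4.57  6.52  1.31] turn [-2.54 -0.76 15.59] cost 4.1e-27 q [-0.53  0.36  1.62  0.5   1.39  2.64]
30 shift [-5.4   7.08  2.85] turn [ 1.6  -2.83 15.91] cost 5.5e-24 q [-0.65  0.62  1.54  0.88  1.62  2.4 ]
C 1
90 shift [-9.68  3.74  2.48] turn [-5.91 -0.88  9.76] cost 1.7e-18 q [-0.32  0.05  2.01  0.    1.08  2.29]
120 shift [-9.49  4.12  2.2 ] turn [-8.27  2.04  7.93] cost 2.1e-18 q [-0.12 -0.05  2.19 -0.61  0.77  2.88]
90 shift [-9.68  3.74  2.48] turn [-5.91 -0.88  9.76] cost 2.5e-21 q [-0.32  0.05  2.01 -0.    1.08  2.29]
60 shift [-8.59  2.26  1.02] turn [-3.23 -3.79 11.12] cost 3.5e-23 q [-0.46  0.22  1.79  0.28  1.58  2.09]
30 shift [-9.63  2.74  2.44] turn [-0.25 -6.65 11.98] cost 3.2e-24 q [-0.53  0.59  1.6   0.46  1.91  2.01]
C' 1
90 shift [-9
[... 4562 characters left out ...]
6  1.48  1.04  1.71 -0.68]
(0.568, 0.1257)
90 shift [-3.71 -3.84  5.27] turn [-0.09 -5.93 -9.34] cost 5.1e-19 q [ 0.09  0.04  1.81 -0.    1.29 -0.11]
60 shift [-3.62 -4.32  5.44] turn [ 2.26 -2.72 -8.8 ] cost 1.6e-28 q [-0.12  0.11  1.8   0.5   1.44 -0.45]
20 shift [-4.84 -3.65  7.35] turn [ 5.11  1.6  -7.46] cost 3.8e-21 q [-0.29  0.48  1.75  0.99  1.72 -0.79]
(0.461, 0.1035)
90 shift [-7.42 -5.18  3.38] turn [-0.09 -5.93 -9.34] cost 1.3e-29 q [ 0.06 -0.23  2.06 -0.    1.31 -0.14]
60 shift [-7.33 -5.66  3.55] turn [ 2.26 -2.72 -8.8 ] cost 2.8e-28 q [-0.2  -0.15  2.05  0.48  1.47 -0.51]
20 shift [-8.55 -4.99  5.46] turn [ 5.11  1.6  -7.46] cost 5.9e-21 q [-0.39  0.31  1.99  0.91  1.74 -0.9 ]
```

```bash
cat >> plan.py <<'E'
def back(g,psi,th,b):
    return np.array(g)-b*(pose([0,0,0],psi,th,1,1.)[0])
E
python3 - <<'E'
from plan import *
g=[.639,-.149,.036]; q,pre=T(back(g,80.3,120,.1),80.3,120,-1,tag="pre")
q,r=T(g,80.3,120,-1,q,pre,"grasp")
q,up=T([.64,-.14,.13],80.3,75,-1,q,r,"up75")
q,up2=T([.64,-.14,.10],80.3,30,-1,q,up,"up30")
E
```

```text
pre shift [-3.55  5.27  1.04] turn [-3.01 -9.04 -6.58] cost 7.9e-19 q [-0.07  0.3   1.62 -0.54  1.31  0.26]
grasp shift [0. 0. 4.] turn [0. 0. 0.] cost 8.0e-26 q [-0.15  0.4   1.67 -0.58  1.16  0.28]
up75 shift [-0.86 -0.02 -3.73] turn [0.   5.62 0.  ] cost 6.2e-19 q [-0.43  0.25  1.63  0.26  1.34 -0.33]
up30 shift [ 0.4  -0.    0.87] turn [0.   5.63 0.  ] cost 2.2e-20 q [-0.64  0.52  1.56  0.89  1.67 -0.67]
```

>>> jog_arm([
  [[-3.5, 5.3, 0], [-3.01, -9.04, -6.58], 100],
  [[-3.5, 5.3, 0], [-3.01, -9.04, -6.58], 100],
  [[-3.5, 5.3, 0], [-3.01, -9.04, -6.58], 100],
  [[-3.5, 5.3, 0], [-3.01, -9.04, -6.58], 100],
  [[-3.5, 5.3, 0], [-3.01, -9.04, -6.58], 100],
  [[-3.5, 5.3, 0], [-3.01, -9.04, -6.58], 100],
  [[-3.5, 5.3, 0], [-3.01, -9.04, -6.58], 100],
  [[-3.5, 5.3, 0], [-3.01, -9.04, -6.58], 100],
])

```text
time: 8.12
tool_pos: [0.6395, -0.1272, 0.1221]
tool_rot: [0.137, 0.768, 0.603, -0.167]
contact_force: [-0.2, -0.5, -0.4]
gripper_width: 0.999
grasp_force: 0.0
```

Run:
```python
from plan import *
log()
g=[.639,-.149,.036]; q,pre=T(back(g,80.3,120,.1),80.3,120,-1,tag="pre")
```

```text
t 8.1 q [-0.13  0.26  1.62 -0.45  1.33  0.23] p [ 0.6395 -0.1272  0.1221] d [-0.09 -0.41 -0.91] F [-0.2 -0.5 -0.4] w 1.0 g 0.0
pre shift [0.94 0.08 0.5 ] turn [-0.17 -0.63 -0.46] cost 6.7e-31 q [-0.07  0.3   1.62 -0.54  1.31  0.26]
```

>>> jog_arm([
  [[0.94, 0.08, 0.5], [-0.17, -0.63, -0.46], 100],
  [[0.94, 0.08, 0.5], [-0.17, -0.63, -0.46], 100],
  [[0.94, 0.08, 0.5], [-0.17, -0.63, -0.46], 100],
])

```text
time: 8.5
tool_pos: [0.6446, -0.1129, 0.1]
tool_rot: [0.164, 0.74, 0.622, -0.197]
contact_force: [-0.1, -0.8, 1.0]
gripper_width: 0.997
grasp_force: 0.0
```

Run:
```python
from plan import *
log(); im=snap("side","s4")[0]; cv2.imwrite("pics/s4c.png",cv2.resize(im[180:360,200:440,::-1],None,fx=2.5,fy=2.5))
g=[.639,-.149,.036]; q,pre=T(g,80.3,120,-1,tag="grasp")
```

```text
t 8.5 q [-0.08  0.3   1.62 -0.54  1.31  0.26] p [ 0.6446 -0.1129  0.1   ] d [-0.09 -0.49 -0.87] F [-0.1 -0.8  1. ] w 1.0 g 0.0
grasp shift [0.03 0.03 3.95] turn [-0.03 -0.03 -0.03] cost 1.7e-25 q [-0.15  0.4   1.67 -0.58  1.16  0.28]
```

View pics/s4c.png

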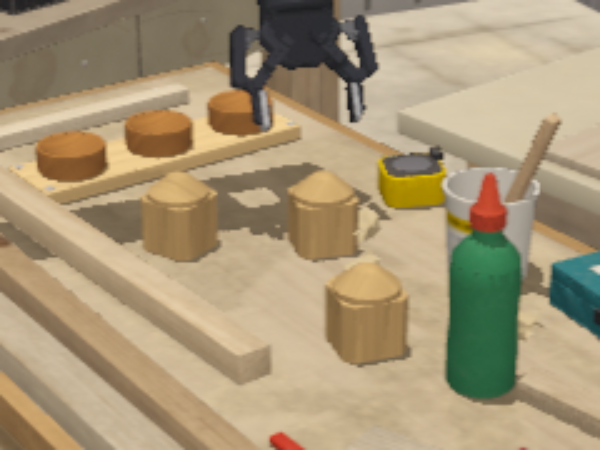

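Gripper is poised over cup A, which sits at about (322,215) in the crop. Now the grasp, lift and turn.

>>> jog_arm([
  [[0, 0, 2], [0, 0, 0], 100],
  [[0, 0, 3.95], [0, 0, 0], 100],
  [[0, 0, 3.95], [0, 0, 0], 100],
  [[0, 0, 3.95], [0, 0, 0], 0],
  [[0, 0, 3.95], [0, 0, 0], 0],
  [[0, 0, 3.95], [0, 0, 0], 0],
  [[0, 0, 3.95], [0, 0, 0], 0],
])

```text
time: 9.43
tool_pos: [0.6373, -0.1612, 0.0161]
tool_rot: [0.165, 0.74, 0.622, -0.197]
contact_force: [-0.0, 0.7, 6.8]
gripper_width: 0.698
grasp_force: 65.0
```

>>> jog_arm([
  [[-0.4, 0, -1.9], [0, 0, 0], 0],
  [[-0.8, 0, -3.7], [0, 1.3, 0], 0],
  [[-0.8, 0, -3.7], [0, 2.6, 0], 0],
  [[-0.8, 0, -3.7], [0, 3.9, 0], 0],
  [[-0.8, 0, -3.7], [0, 5.2, 0], 0],
  [[-0.8, 0, -3.7], [0, 5.62, 0], 0],
  [[-0.8, 0, -3.7], [0, 5.62, 0], 0],
])

```text
time: 10.3
tool_pos: [0.6399, -0.1342, 0.1029]
tool_rot: [-0.087, 0.76, 0.636, 0.1]
contact_force: [0.2, 0.1, -1.3]
gripper_width: 0.697
grasp_force: 65.1
```

Run:
```python
from plan import *
log(); im=snap("side","s5")[0]; cv2.imwrite("pics/s5c.png",cv2.resize(im[180:360,200:440,::-1],None,fx=2.5,fy=2.5))
q,a=T([.64,-.12,.09],80.3,30,-1,tag="up30"); T([.64,-.12,.031],80.3,30,-1,q,a,tag="lay")
```

```text
t 10.3 q [-0.43  0.25  1.63  0.26  1.34 -0.32] p [ 0.6399 -0.1342  0.1029] d [ 0.04  0.26 -0.97] F [ 0.2  0.1 -1.3] w 0.7 g 65.1
up30 shift [ 1.08 -0.1   1.35] turn [-0.    5.6  -0.05] cost 9.5e-21 q [-0.62  0.51  1.59  0.9   1.64 -0.68]
lay shift [-2.04  0.    1.18] turn [0. 0. 0.] cost 4.9e-28 q [-0.62  0.61  1.58  0.9   1.59 -0.74]
```

View pics/s5c.png

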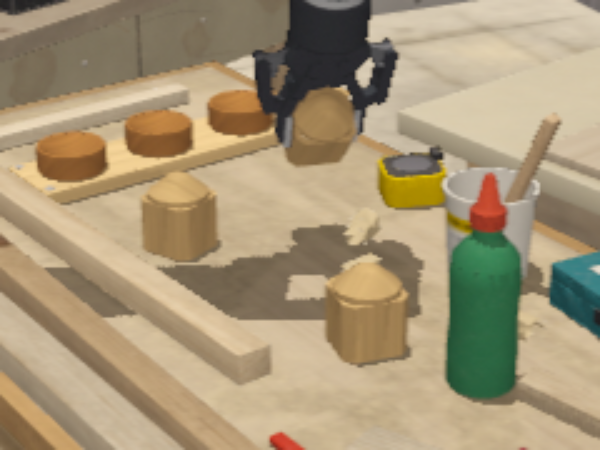

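>>> jog_arm([
  [[1.1, 0, 1.35], [0, 1.3, 0], 0],
  [[1.1, 0, 1.35], [0, 2.6, 0], 0],
  [[1.1, 0, 1.35], [0, 3.9, 0], 0],
  [[1.1, 0, 1.35], [0, 5.2, 0], 0],
  [[1.1, 0, 1.35], [0, 5.6, 0], 0],
  [[1.1, 0, 1.35], [0, 5.6, 0], 0],
])

```text
time: 11.1
tool_pos: [0.646, -0.0977, 0.0764]
tool_rot: [-0.324, 0.664, 0.556, 0.381]
contact_force: [0.6, -0.1, -1.0]
gripper_width: 0.698
grasp_force: 65.2
```

>>> jog_arm([
  [[-1, 0, 0.6], [0, 0, 0], 0],
  [[-1.7, 0, 0.98], [0, 0, 0], 0],
  [[-1.9, 0, 1.1], [0, 0, 0], 0],
  [[-1.97, 0, 1.14], [0, 0, 0], 0],
  [[-1.97, 0, 1.14], [0, 0, 0], 0],
])

```text
time: 11.72
tool_pos: [0.6467, -0.0985, 0.0217]
tool_rot: [-0.322, 0.664, 0.556, 0.382]
contact_force: [-0.2, -0.9, -1.2]
gripper_width: 0.695
grasp_force: 65.2
```

Run:
```python
from plan import *
log(); p,r=tool(); print("g",p-.025*r.as_matrix()[:,2])
```

```text
t 11.7 q [-0.62  0.61  1.57  0.9   1.59 -0.73] p [ 0.6467 -0.0985  0.0217] d [ 0.15  0.85 -0.5 ] F [-0.2 -0.9 -1.2] w 0.69 g 65.2
g [ 0.64294996 -0.11983791  0.0342506 ]
```

>>> jog_arm([
  [[0, 0, 0], [0, 0, 0], 100],
  [[0, 0, 0], [0, 0, 0], 100],
  [[0, 0, 0], [0, 0, 0], 100],
  [[0, 0, -2], [0, 0, 0], 100],
  [[0, 0, -4], [0, 0, 0], 100],
  [[1, 0, -4.5], [0, 0, 0], 100],
  [[1, 0, -4.5], [0, 0, 0], 100],
])

```text
time: 12.6
tool_pos: [0.633, -0.1836, 0.1014]
tool_rot: [-0.32, 0.664, 0.557, 0.383]
contact_force: [-0.7, -0.8, 0.4]
gripper_width: 1.0
grasp_force: 0.0
```

Run:
```python
from plan import *
log(); W=snap("top","t6")[2]; P=W.reshape(-1,3); P=P[(P[:,2]>.045)&(P[:,2]<.065)&(np.hypot(P[:,0]-.645,P[:,1]+.12)<.065)]; print(cv2.minAreaRect(P[:,:2].astype(np.float32)*1000),P.mean(0),len(P))
g=np.array([.643,-.120,.032])+.014*np.array([.168,.986,0])
q,a=T(back(g,80.3,110,.08),80.3,110,-1,tag="pre2"); q,a=T(g,80.3,110,-1,q,a,tag="pick2")
```

```text
t 12.6 q [-0.72  0.55  1.49  0.85  1.75 -0.69] p [ 0.633  -0.1836  0.1014] d [ 0.15  0.85 -0.5 ] F [-0.7 -0.8  0.4] w 1.0 g 0.0
((642.2716674804688, -121.07710266113281), (71.82516479492188, 60.36152267456055), 80.08789825439453) [ 0.64160801 -0.11817034  0.05842269] 1012
pre2 shift [ 1.38 -0.01  3.65] turn [-0.01 -9.99 -0.05] cost 4.4e-21 q [-0.1   0.29  1.64 -0.37  1.26  0.19]
pick2 shift [-0.  -0.   3.2] turn [0. 0. 0.] cost 1.6e-30 q [-0.14  0.38  1.67 -0.39  1.14  0.2 ]
```

>>> jog_arm([
  [[1.38, 0, 3.65], [0, -1.3, 0], 100],
  [[1.38, 0, 3.65], [0, -2.6, 0], 100],
  [[1.38, 0, 3.65], [0, -3.9, 0], 100],
  [[1.38, 0, 3.65], [0, -5.2, 0], 100],
  [[1.38, 0, 3.65], [0, -6.5, 0], 100],
  [[1.38, 0, 3.65], [0, -7.8, 0], 100],
  [[1.38, 0, 3.65], [0, -9.1, 0], 100],
  [[1.38, 0, 3.65], [0, -10, 0], 100],
])

```text
time: 13.65
tool_pos: [0.6475, -0.0855, 0.0814]
tool_rot: [0.111, 0.753, 0.634, -0.137]
contact_force: [-0.7, 0.3, -0.5]
gripper_width: 1.0
grasp_force: 0.0
```

>>> jog_arm([
  [[0, 0, 0], [0, 0, 0], 100],
  [[0, 0, 0.5], [0, 0, 0], 100],
])

```text
time: 13.9
tool_pos: [0.6479, -0.0915, 0.071]
tool_rot: [0.11, 0.754, 0.634, -0.134]
contact_force: [0.1, -0.1, 0.0]
gripper_width: 0.997
grasp_force: 0.0
```

Run:
```python
from plan import *
log()
g=np.array([.642,-.121,.032])+.014*np.array([.168,.986,0])
q,a=T(g,80.3,110,-1,tag="pick2");q,b=T(g+[-.03,.04,.16],90,65,-1,q,a,tag="up");q,b=T([.66,.06,.19],101,20,-1,q,b,tag="up2")
```

```text
t 13.9 q [-0.11  0.3   1.64 -0.37  1.25  0.19] p [ 0.6479 -0.0915  0.071 ] d [-0.06 -0.33 -0.94] F [ 0.1 -0.1  0. ] w 1.0 g 0.0
pick2 shift [-0.07 -0.02  2.69] turn [-0.04 -0.01 -0.02] cost 2.6e-17 q [-0.15  0.38  1.67 -0.39  1.14  0.2 ]
up shift [-0.2  -1.52 -6.78] turn [ 0.05  5.61 -1.24] cost 1.3e-20 q [-0.39  0.15  1.66  0.4   1.51 -0.45]
up2 shift [5.27 1.65 1.92] turn [ 1.04  5.61 -0.95] cost 1.0e-21 q [-0.35  0.5   1.49  1.01  1.88 -0.6 ]
```

>>> jog_arm([
  [[-0.07, 0, 1.5], [0, 0, 0], 100],
  [[-0.07, 0, 2.6], [0, 0, 0], 100],
  [[-0.07, 0, 2.65], [0, 0, 0], 100],
  [[-0.07, 0, 2.65], [0, 0, 0], 0],
  [[-0.07, 0, 2.65], [0, 0, 0], 0],
  [[-0.07, 0, 2.65], [0, 0, 0], 0],
  [[-0.07, 0, 2.65], [0, 0, 0], 0],
])

```text
time: 14.78
tool_pos: [0.6445, -0.1153, 0.0114]
tool_rot: [0.111, 0.754, 0.633, -0.133]
contact_force: [0.7, 1.0, 4.2]
gripper_width: 0.692
grasp_force: 64.8
```

>>> jog_arm([
  [[0, 0, -2], [0, 0, 0], 0],
  [[0, 0, -4], [0, 0, 0], 0],
  [[-0.2, -1.5, -6.8], [0, 1.3, -0.3], 0],
  [[-0.2, -1.5, -6.8], [0, 2.6, -0.6], 0],
  [[-0.2, -1.5, -6.8], [0, 3.9, -0.9], 0],
  [[-0.2, -1.5, -6.8], [0, 5.2, -1.2], 0],
  [[-0.2, -1.5, -6.8], [0, 5.6, -1.2], 0],
  [[-0.2, -1.5, -6.8], [0, 5.6, -1.2], 0],
])

```text
time: 15.78
tool_pos: [0.6154, -0.0571, 0.1701]
tool_rot: [-0.151, 0.695, 0.686, 0.154]
contact_force: [0.2, -1.0, -0.8]
gripper_width: 0.695
grasp_force: 65.3
```

Run:
```python
from plan import *
log()
q,b=T([.66,.05,.19],101,20,-1,tag="up2");q,b=T([.674,.1475,.15],101,20,-1,q,b,tag="above")
```

```text
t 15.8 q [-0.39  0.15  1.66  0.4   1.51 -0.44] p [ 0.6154 -0.0571  0.1701] d [ 0.01  0.42 -0.91] F [ 0.2 -1.  -0.8] w 0.69 g 65.3
up2 shift [4.93 1.54 1.79] turn [ 1.11  5.62 -1.02] cost 3.7e-21 q [-0.36  0.51  1.48  1.    1.89 -0.61]
above shift [-0.23  1.29  4.04] turn [0. 0. 0.] cost 1.3e-26 q [-0.22  0.55  1.5   1.06  1.75 -0.6 ]
```

>>> jog_arm([
  [[4.9, 1.5, 1.8], [0.25, 1.3, -0.23], 0],
  [[4.9, 1.5, 1.8], [0.5, 2.6, -0.46], 0],
  [[4.9, 1.5, 1.8], [0.75, 3.9, -0.7], 0],
  [[4.9, 1.5, 1.8], [1, 5, -0.9], 0],
  [[4.9, 1.5, 1.8], [1.1, 5.62, -1], 0],
  [[4.9, 1.5, 1.8], [1.1, 5.62, -1], 0],
])

```text
time: 16.52
tool_pos: [0.6545, 0.074, 0.1799]
tool_rot: [-0.443, 0.522, 0.632, 0.364]
contact_force: [0.0, 0.4, -1.7]
gripper_width: 0.692
grasp_force: 65.4
```

>>> jog_arm([
  [[-0.1, 0.6, 2], [0, 0, 0], 0],
  [[-0.2, 1.3, 4], [0, 0, 0], 0],
  [[-0.2, 1.3, 4], [0, 0, 0], 0],
  [[-0.2, 1.3, 4], [0, 0, 0], 0],
])

```text
time: 17.02
tool_pos: [0.6697, 0.1707, 0.1446]
tool_rot: [-0.441, 0.52, 0.633, 0.365]
contact_force: [0.1, 0.5, -0.7]
gripper_width: 0.695
grasp_force: 65.3
```

Run:
```python
import plan; from plan import *
plan.OFF=.02
pose.__defaults__=(1,.02)
log()
q,b=T([.674,.1475,.084],101,19.6,-1,tag="low");q,b=T([.674,.1475,.078],101,19.6,-1,q,b,tag="seat")
im=snap("side","s7")[0]; cv2.imwrite("pics/s7c.png",cv2.resize(im[140:320,180:420,::-1],None,fx=2.5,fy=2.5))
```

```text
t 17.0 q [-0.22  0.54  1.5   1.06  1.75 -0.6 ] p [0.6697 0.1707 0.1446] d [-0.18  0.92 -0.34] F [ 0.1  0.5 -0.7] w 0.69 g 65.3
low shift [-2.59 -0.02  0.75] turn [0.01 0.06 0.02] cost 1.3e-25 q [-0.23  0.65  1.48  1.05  1.72 -0.68]
seat shift [-0.23  0.    0.08] turn [0. 0. 0.] cost 7.0e-29 q [-0.23  0.66  1.48  1.05  1.71 -0.68]
```

View pics/s7c.png

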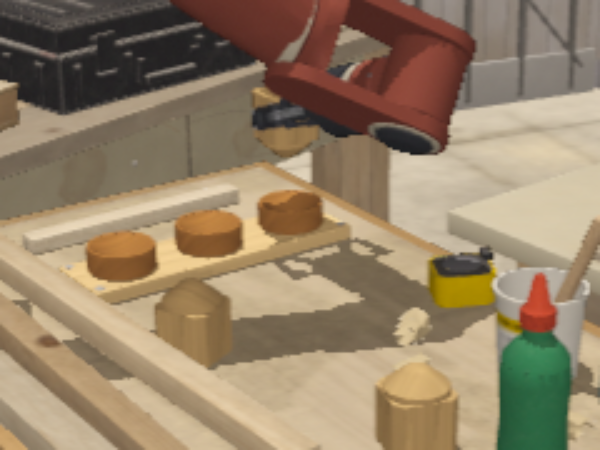

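Cup A is mouth-up above the far dish, at (288,115) in the crop. Lowering it now.

>>> jog_arm([
  [[-1, 0, 0.3], [0, 0, 0], 0],
  [[-2, 0, 0.6], [0, 0, 0], 0],
  [[-2.5, 0, 0.75], [0, 0, 0], 0],
  [[-2.65, 0, 0.8], [0, 0, 0], 0],
  [[-2.72, 0, 0.82], [0, 0, 0], 0],
  [[-2.78, 0, 0.83], [0, 0, 0], 0],
  [[-2.78, 0, 0.83], [0, 0, 0], 0],
])

```text
time: 17.95
tool_pos: [0.6708, 0.1659, 0.0716]
tool_rot: [-0.442, 0.521, 0.632, 0.366]
contact_force: [0.0, 0.2, -0.9]
gripper_width: 0.693
grasp_force: 65.3
```

Run:
```python
from plan import *
log(); p,r=tool(); print(p-.02*r.as_matrix()[:,2])
```

```text
t 17.9 q [-0.23  0.66  1.48  1.05  1.71 -0.68] p [0.6708 0.1659 0.0716] d [-0.18  0.92 -0.34] F [ 0.   0.2 -0.9] w 0.69 g 65.3
[0.67434999 0.1474581  0.07845058]
```

>>> jog_arm([
  [[-0.06, 0, 0.02], [0, 0, 0], 0],
  [[-0.06, 0, 0.02], [0, 0, 0], 0],
])

```text
time: 18.2
tool_pos: [0.6711, 0.1662, 0.0707]
tool_rot: [-0.442, 0.52, 0.632, 0.367]
contact_force: [-0.1, 2.1, 3.8]
gripper_width: 0.694
grasp_force: 65.3
```

>>> jog_arm([
  [[-0.06, 0, 0.02], [0, 0, 0], 0],
  [[-0.06, 0, 0.02], [0, 0, 0], 0],
])

```text
time: 18.45
tool_pos: [0.6713, 0.1665, 0.0704]
tool_rot: [-0.442, 0.519, 0.632, 0.367]
contact_force: [0.2, 3.0, 7.0]
gripper_width: 0.698
grasp_force: 65.4
```

>>> jog_arm([
  [[0, 0, 0], [0, 0, 0], 100],
  [[0, 0, 0], [0, 0, 0], 100],
  [[0, 0, 0], [0, 0, 0], 100],
  [[0, 0, -1], [0, 0, 0], 100],
  [[0, 0, -3], [0, 0, 0], 100],
  [[0, 0, -5], [0, 0, 0], 100],
  [[2, 0, -6], [0, 0, 0], 100],
  [[3, 0, -6], [0, 0, 0], 100],
])

```text
time: 19.45
tool_pos: [0.6942, 0.0495, 0.1938]
tool_rot: [-0.439, 0.521, 0.633, 0.367]
contact_force: [-0.2, 0.5, 1.5]
gripper_width: 1.002
grasp_force: 0.0
```

```bash
cat > cups.py <<'E'
from plan import *
def cup(W,c):
    P=W.reshape(-1,3); P=P[(P[:,2]>.04)&(P[:,2]<.09)&(np.hypot(P[:,0]-c[0],P[:,1]-c[1])<.07)]; print("cup",cv2.minAreaRect(P[:,:2].astype(np.float32)*1000),len(P),P[:,2].max())
def seated(W,c):
    P=W.reshape(-1,3); P=P[(P[:,2]>.09)&(P[:,2]<.115)&(np.hypot(P[:,0]-c[0],P[:,1]-c[1])<.05)]; print("seated rim",cv2.minAreaRect(P[:,:2].astype(np.float32)*1000),len(P),P[:,2].mean(),"plane",np.linalg.lstsq(np.c_[P[:,:2]-P[:,:2].mean(0),np.ones(len(P))],P[:,2],rcond=None)[0].round(3))
E
python3 - <<'E'
from cups import *
log(); im,_,W=snap("top","t8"); seated(W,(.674,.1475)); cup(W,(.512,-.091)); cup(W,(.588,-.346)); cv2.imwrite("pics/t8c.png",cv2.resize(im[160:360,150:470,::-1],None,fx=2,fy=2))
E
```

```text
t 19.4 q [-0.37  0.57  1.36  1.01  1.92 -0.57] p [0.6942 0.0495 0.1938] d [-0.17  0.92 -0.34] F [-0.2  0.5  1.5] w 1.0 g 0.0
seated rim ((675.1512451171875, 148.99972534179688), (61.00407028198242, 61.63072967529297), 11.242509841918945) 464 0.09955960944730892 plane [-0.003 -0.016  0.1  ]Traceback (most recent call last):
  File "<stdin>", line 2, in <module>
  File "cups.py", line 3, in cup
    P=W.reshape(-1,3); P=P[(P[:,2]>.04)&(P[:,2]<.09)&(np.hypot(P[:,0]-c[0],P[:,1]-c[1])<.07)]; print("cup",cv2.minAreaRect(P[:,:2].astype(np.float32)*1000),len(P),P[:,2].max())
                                                                                                                                                                   ~~~~~~~~~~^^
    return umr_maximum(a, axis, None, out, keepdims, initial, where)
ValueError: zero-size array to reduction operation maximum which has no identity
```

Run:
```python
import cv2
im=cv2.imread("pics/t8.png"); cv2.imwrite("pics/t8c.png",im[120:400,140:540])
```

```text
(no output)
```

View pics/t8c.png

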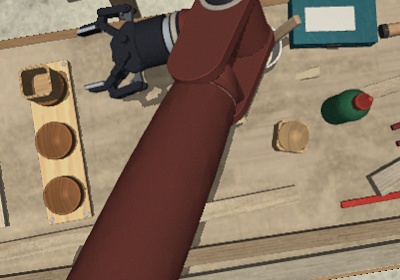

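Run:
```python
from cups import *
W=snap("side","s9")[2]; P=W.reshape(-1,3); P=P[(P[:,2]>.06)&(P[:,2]<.085)&(np.hypot(P[:,0]-.512,P[:,1]+.091)<.1)]; print(len(P),P.mean(0),P[P[:,2]>.074].mean(0))
W0=cloud("side",np.load("side0.npy"));P=W0.reshape(-1,3); P=P[(P[:,2]>.06)&(P[:,2]<.085)&(np.hypot(P[:,0]-.512,P[:,1]+.091)<.1)]; print(len(P),P.mean(0),P[P[:,2]>.074].mean(0))
g=[.512,-.091,.036]
q,a=T([.6,-.02,.2],115,75,-1,tag="mid"); q,a=T(back(g,120.4,120,.1),120.4,120,-1,q,a,tag="pre")
```

```text
218 [ 0.46816553 -0.10132388  0.06780253] [ 0.46965458 -0.09438004  0.07632745]
207 [ 0.50534927 -0.10014003  0.0680708 ] [ 0.50821696 -0.09384664  0.07662925]
mid shift [-1.28 -4.29 -1.53] turn [ 1.27 -6.81 -1.31] cost 2.0e-21 q [-0.24  0.12  1.65  0.2   1.54 -0.7 ]
pre shift [-0.63 -4.53  2.93] turn [-0.09 -5.62 -0.69] cost 7.7e-22 q [-0.03 -0.28  2.21 -0.53  0.98 -0.31]
```

Run:
```python
from cups import *
q,a=T([.45,.18,.27],115,80,-1,tag="look"); g=[.473,-.091,.036]; q,a=T(back(g,120.4,120,.1),120.4,120,-1,q,a,tag="pre")
```

```text
look shift [ 4.44 -8.61  5.86] turn [ 1.22 -7.43 -1.37] cost 7.4e-32 q [ 0.14 -0.29  1.91  0.17  1.57 -0.3 ]
pre shift [-9.76 -3.89  4.15] turn [-0.12 -5.   -0.68] cost 1.2e-20 q [-0.03 -0.4   2.3  -0.52  1.01 -0.33]
```

>>> jog_arm([
  [[2, -2, 0], [0.16, -1, -0.18], 100],
  [[4.4, -4, 2], [0.32, -2, -0.36], 100],
  [[4.4, -6, 4], [0.5, -3.2, -0.55], 100],
  [[4.4, -8.6, 5.8], [0.7, -4.4, -0.8], 100],
  [[4.4, -8.6, 5.8], [0.9, -5.6, -1], 100],
  [[4.4, -8.6, 5.8], [1.1, -6.8, -1.2], 100],
  [[4.4, -8.6, 5.8], [1.2, -7.4, -1.37], 100],
  [[4.4, -8.6, 5.8], [1.2, -7.4, -1.37], 100],
])

```text
time: 20.55
tool_pos: [0.4466, 0.1837, 0.2416]
tool_rot: [-0.079, 0.535, 0.84, 0.048]
contact_force: [0.6, -0.3, 0.5]
gripper_width: 0.998
grasp_force: 0.0
```

Run:
```python
from cups import *
log(); im,_,W=snap("top","t10"); cup(W,(.473,-.091));cup(W,(.588,-.346)); cv2.imwrite("pics/t10c.png",cv2.resize(im[200:400,200:480,::-1],None,fx=2,fy=2))
```

```text
t 20.6 q [ 0.13 -0.28  1.91  0.17  1.57 -0.31] p [0.4466 0.1837 0.2416] d [-0.08  0.16 -0.98] F [ 0.6 -0.3  0.5] w 1.0 g 0.0
cup ((473.8654479980469, -91.78999328613281), (59.8433952331543, 60.091407775878906), 36.566680908203125) 934 0.08162896687806374
cup ((587.5326538085938, -346.24676513671875), (61.0770149230957, 58.09612274169922), 83.61307525634766) 919 0.08139689903007738
```

View pics/t10c.png

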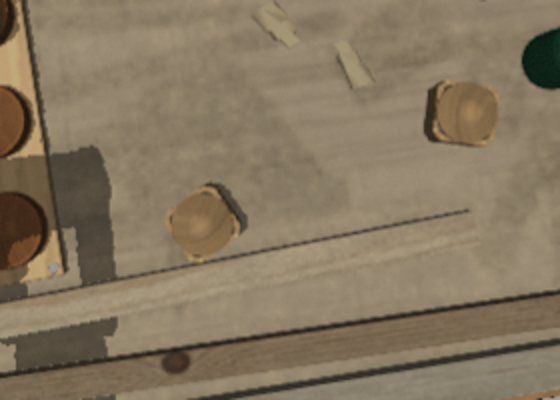

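Cup C has been knocked to (203,222) in the crop. It's now close to the fixed batten edge, which is at about row 262 there. B hasn't moved.

Run:
```python
from cups import *
W=cloud("top",np.load("t10.npy"))
for u in (270,301,330,350):
    col=W[300:370,u]; i=np.where((col[:,2]>.018)&(col[:,0]<.45))[0]; print(u,col[i[0]].round(3),col[i[-1]].round(3))
c=[.474,-.092]
for psi in (36.6,126.6):
    q=state()["joint_pos"]; print(psi)
    for z,th in ((.15,90),(.15,120),(.04,120),(.13,90),(.13,60),(.08,30)): q,_=T([*c,z],psi,th,-1,q,tag=(z,th))
```

```text
270 [ 0.418 -0.029  0.022] [ 0.386 -0.032  0.031]
301 [ 0.448 -0.093  0.064] [ 0.4   -0.093  0.031]
330 [ 0.445 -0.149  0.021] [ 0.361 -0.151  0.031]
350 [ 0.449 -0.189  0.029] [ 0.361 -0.191  0.029]
36.6
(0.15, 90) shift [-11.11  -3.64   2.68] turn [-0.93 -1.09  9.76] cost 1.4e-24 q [-0.35 -0.21  2.04 -0.    1.31  0.59]
(0.15, 120) shift [-11.19  -4.13   2.53] turn [ 1.65 -4.22  9.84] cost 4.2e-26 q [-0.16  0.07  1.84 -0.37  1.61  0.83]
(0.04, 120) shift [-11.99  -4.11   6.86] turn [ 1.65 -4.22  9.84] cost 1.2e-27 q [-0.16  0.23  1.88 -0.37  1.43  0.9 ]
(0.13, 90) shift [-11.26  -3.64   3.47] turn [-0.93 -1.09  9.76] cost 2.5e-22 q [-0.35 -0.18  2.05 -0.    1.27  0.59]
(0.13, 60) shift [-11.13  -3.15   3.35] turn [-3.44  2.06  9.22] cost 1.6e-28 q [-0.61 -0.35  2.25  0.55  1.12  0.11]
(0.08, 30) shift [-11.36  -2.78   4.97] turn [-5.84  5.18  8.2 ] cost 1.3e-31 q [-0.85 -0.13  2.37  1.19  1.19 -0.57]
126.6
(0.15, 90) shift [-11.11  -3.64   2.68] turn [ 0.1  -1.32 -1.45] cost 6.9e-24 q [-0.35 -0.21  2.04 -0.    1.31 -0.98]
(0.15, 120) shift [-11.57  -3.54   2.46] turn [-0.28 -5.06 -1.46] cost 1.1e-27 q [-0.16 -0.41  2.26 -0.44  0.95 -0.6 ]
(0.04, 120) shift [-12.38  -3.52   6.78] turn [-0.28 -5.06 -1.46] cost 3.0e-26 q [-0.16 -0.19  2.31 -0.56  0.72 -0.43]
(0.13, 90) shift [-11.26  -3.64   3.47] turn [ 0.1  -1.32 -1.45] cost 2.5e-18 q [-0.35 -0.18  2.05 -0.    1.27 -0.98]
(0.13, 60) shift [-10.75  -3.74   3.42] turn [ 0.47  2.41 -1.38] cost 6.7e-24 q [-0.47  0.11  1.84  0.23  1.67 -1.14]
(0.08, 30) shift [-10.7   -3.81   5.1 ] turn [ 0.84  6.15 -1.24] cost 1.9e-24 q [-0.53  0.48  1.66  0.38  1.98 -1.2 ]
```

```bash
sed -i 's/OFF=.025/OFF=.022/' plan.py
python3 - <<'E'
from cups import *
g=[.474,-.092,.043]
q,a=T(back(g,36.6,120,.11),36.6,120,-1,tag="pre"); q,a=T(g,36.6,120,-1,q,a,tag="pick"); q,a=T([.50,-.09,.15],68,75,-1,q,a,tag="up");q,a=T([.56,-.12,.09],100,30,-1,q,a,tag="up30")
E
```

```text
pre shift [-10.8   -1.92   2.96] turn [ 1.65 -4.22  9.84] cost 2.6e-17 q [-0.09  0.18  1.74 -0.34  1.63  0.89]
pick shift [-0.  -0.   4.4] turn [0. 0. 0.] cost 3.2e-21 q [-0.16  0.22  1.88 -0.37  1.44  0.9 ]
up shift [-0.78  0.44 -4.39] turn [-0.53  5.48 -3.99] cost 3.3e-17 q [-0.46 -0.16  2.01  0.27  1.32 -0.15]
up30 shift [-0.32  2.27  1.98] turn [ 2.5   5.47 -3.25] cost 7.1e-27 q [-0.62  0.51  1.6   0.68  1.86 -0.89]
```

>>> jog_arm([
  [[-4, -0.5, 0], [0.2, -0.5, 1.2], 100],
  [[-7, -1.5, 0], [0.4, -1, 2.4], 100],
  [[-9, -1.9, 1], [0.6, -1.6, 3.6], 100],
  [[-10.8, -1.9, 2.5], [0.8, -2.1, 4.8], 100],
  [[-10.8, -1.9, 2.5], [1, -2.6, 6], 100],
  [[-10.8, -1.9, 2.5], [1.2, -3.1, 7.2], 100],
  [[-10.8, -1.9, 2.5], [1.45, -3.7, 8.6], 100],
  [[-10.8, -1.9, 2.96], [1.65, -4.22, 9.84], 100],
])

```text
time: 21.6
tool_pos: [0.5105, -0.0673, 0.1202]
tool_rot: [0.078, 0.916, 0.312, -0.241]
contact_force: [-0.3, 0.5, 0.0]
gripper_width: 0.999
grasp_force: 0.0
```

>>> jog_arm([
  [[0, 0, 0], [0, 0, 0], 100],
  [[0, 0, 0], [0, 0, 0], 100],
])

```text
time: 21.85
tool_pos: [0.5101, -0.0668, 0.1205]
tool_rot: [0.078, 0.914, 0.317, -0.24]
contact_force: [-0.0, 0.1, -0.6]
gripper_width: 1.002
grasp_force: 0.0
```

Run:
```python
from cups import *
log(); g=[.474,-.092,.043]
q,a=T(g,36.6,120,-1,tag="pick");
```

```text
t 21.9 q [-0.1   0.17  1.74 -0.34  1.62  0.86] p [ 0.5101 -0.0668  0.1205] d [-0.39 -0.29 -0.87] F [-0.   0.1 -0.6] w 1.0 g 0.0
pick shift [-0.03 -0.07  4.45] turn [ 0.03 -0.1   0.19] cost 2.6e-21 q [-0.16  0.22  1.88 -0.37  1.44  0.9 ]
```

>>> jog_arm([
  [[0, -0.07, 2.2], [0, -0.1, 0.19], 100],
  [[0, -0.07, 4.4], [0, -0.1, 0.19], 100],
  [[0, -0.07, 4.4], [0, -0.1, 0.19], 100],
  [[0, -0.07, 4.4], [0, -0.1, 0.19], 0],
  [[0, -0.07, 4.4], [0, -0.1, 0.19], 0],
  [[0, -0.07, 4.4], [0, -0.1, 0.19], 0],
  [[0, -0.07, 4.4], [0, -0.1, 0.19], 0],
])

```text
time: 22.72
tool_pos: [0.4702, -0.0974, 0.0282]
tool_rot: [0.085, 0.918, 0.303, -0.242]
contact_force: [2.3, 2.6, 7.6]
gripper_width: 0.689
grasp_force: 65.6
```

Run:
```python
from cups import *
log()
q,a=T([.50,-.09,.15],68,75,-1,tag="up");q,a=T([.56,-.12,.09],100,30,-1,q,a,tag="up30");q,a=T([.56,-.12,.035],100,30,-1,q,a,tag="lay")
```

```text
t 22.7 q [-0.15  0.22  1.87 -0.37  1.44  0.9 ] p [ 0.4702 -0.0974  0.0282] d [-0.39 -0.3  -0.87] F [2.3 2.6 7.6] w 0.69 g 65.6
up shift [-0.84  0.4  -4.15] turn [-0.44  5.47 -3.99] cost 4.1e-17 q [-0.46 -0.16  2.01  0.27  1.32 -0.15]
up30 shift [-0.32  2.27  1.98] turn [ 2.5   5.47 -3.25] cost 6.4e-27 q [-0.62  0.51  1.6   0.68  1.86 -0.89]
lay shift [-1.91  0.    1.1 ] turn [0. 0. 0.] cost 7.4e-30 q [-0.62  0.59  1.59  0.67  1.8  -0.94]
```

>>> jog_arm([
  [[-0.4, 0.2, -2], [0, 0, 0], 0],
  [[-0.84, 0.4, -4.1], [-0.1, 1, -0.75], 0],
  [[-0.84, 0.4, -4.1], [-0.2, 2, -1.5], 0],
  [[-0.84, 0.4, -4.1], [-0.25, 3, -2.2], 0],
  [[-0.84, 0.4, -4.1], [-0.3, 4, -3], 0],
  [[-0.84, 0.4, -4.1], [-0.4, 5, -3.7], 0],
  [[-0.84, 0.4, -4.1], [-0.44, 5.47, -4], 0],
  [[-0.84, 0.4, -4.1], [-0.44, 5.47, -4], 0],
])

```text
time: 23.72
tool_pos: [0.4988, -0.086, 0.1248]
tool_rot: [-0.075, 0.823, 0.554, 0.106]
contact_force: [0.1, 0.3, -1.4]
gripper_width: 0.689
grasp_force: 65.3
```

>>> jog_arm([
  [[-0.3, 2.3, 1.9], [0.4, 0.9, -0.54], 0],
  [[-0.3, 2.3, 1.9], [0.83, 1.8, -1.1], 0],
  [[-0.3, 2.3, 1.9], [1.25, 2.7, -1.6], 0],
  [[-0.3, 2.3, 1.9], [1.67, 3.65, -2.2], 0],
  [[-0.3, 2.3, 1.9], [2.1, 4.6, -2.7], 0],
  [[-0.3, 2.3, 1.9], [2.5, 5.47, -3.25], 0],
  [[-0.3, 2.3, 1.9], [2.5, 5.47, -3.25], 0],
  [[-0.3, 2.3, 1.9], [2.5, 5.47, -3.25], 0],
])

```text
time: 24.72
tool_pos: [0.5543, -0.1015, 0.0765]
tool_rot: [-0.385, 0.558, 0.662, 0.319]
contact_force: [-0.1, 0.5, -0.0]
gripper_width: 0.69
grasp_force: 65.6
```

Run:
```python
from cups import *
log()
q,a=T([.56,-.12,.039],100,30,-1,tag="lay")
im=snap("side","s11")[0]; cv2.imwrite("pics/s11c.png",cv2.resize(im[160:340,180:420,::-1],None,fx=2.5,fy=2.5))
```

```text
t 24.7 q [-0.62  0.51  1.6   0.68  1.86 -0.89] p [ 0.5543 -0.1015  0.0765] d [-0.15  0.85 -0.5 ] F [-0.1  0.5 -0. ] w 0.69 g 65.6
lay shift [-1.68  0.11  0.97] turn [-0.03  0.   -0.04] cost 2.0e-31 q [-0.62  0.59  1.59  0.67  1.8  -0.94]
```

View pics/s11c.png

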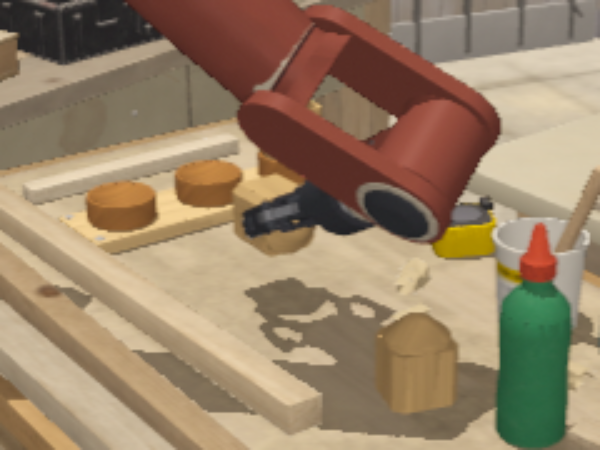

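Cup C is held horizontally at (275,222) in the crop. Now lay it down, release and back off.

>>> jog_arm([
  [[-1, 0, 0.6], [0, 0, 0], 0],
  [[-1.5, 0, 0.87], [0, 0, 0], 0],
  [[-1.68, 0, 0.97], [0, 0, 0], 0],
  [[-1.68, 0, 0.97], [0, 0, 0], 0],
])

```text
time: 25.28
tool_pos: [0.5536, -0.1019, 0.0281]
tool_rot: [-0.386, 0.558, 0.662, 0.32]
contact_force: [0.1, -0.3, -1.1]
gripper_width: 0.693
grasp_force: 65.6
```

>>> jog_arm([
  [[0, 0, 0], [0, 0, 0], 0],
  [[-0.08, 0, 0.05], [0, 0, 0], 0],
  [[-0.08, 0, 0.05], [0, 0, 0], 0],
])

```text
time: 25.65
tool_pos: [0.5535, -0.1019, 0.0255]
tool_rot: [-0.386, 0.558, 0.662, 0.32]
contact_force: [0.9, 0.1, -0.9]
gripper_width: 0.693
grasp_force: 65.6
```

>>> jog_arm([
  [[0, 0, 0], [0, 0, 0], 100],
  [[0, 0, 0], [0, 0, 0], 100],
  [[0, 0, 0], [0, 0, 0], 100],
  [[0, 0, -2], [0, 0, 0], 100],
  [[0, 0, -4], [0, 0, 0], 100],
  [[1, 0, -5], [0, 0, 0], 100],
  [[1, 0, -5], [0, 0, 0], 100],
])

```text
time: 26.52
tool_pos: [0.5724, -0.1983, 0.1124]
tool_rot: [-0.383, 0.558, 0.663, 0.32]
contact_force: [0.2, -0.2, 0.2]
gripper_width: 0.997
grasp_force: 0.0
```

```bash
cat >> cups.py <<'E'
def lying(W,c,psi):
    "centre line and mouth of a cup lying along psi (mouth toward +u)"
    u=np.array([np.cos(np.radians(psi)),np.sin(np.radians(psi))]); P=W.reshape(-1,3); P=P[(P[:,2]>.045)&(P[:,2]<.068)&(np.hypot(P[:,0]-c[0],P[:,1]-c[1])<.07)]
    r=cv2.minAreaRect(P[:,:2].astype(np.float32)*1000); s=P[:,:2]@u; print("lying",r,len(P),"mouth s rel c",np.percentile(s,99.5)-np.dot(c,u)); return r
E
python3 - <<'E'
from cups import *
log(); im,_,W=snap("top","t12"); lying(W,[.556,-.115],100)
E
```

```text
t 26.5 q [-0.72  0.58  1.42  0.64  1.98 -0.89] p [ 0.5724 -0.1983  0.1124] d [-0.15  0.85 -0.5 ] F [ 0.2 -0.2  0.2] w 1.0 g 0.0
lying ((555.3541870117188, -112.99259948730469), (58.01579666137695, 73.1600341796875), 10.954376220703125) 993 mouth s rel c 0.03817713391189881
```

```bash
sed -i 's/OFF=.022/OFF=.020/' plan.py
python3 - <<'E'
from cups import *
g=np.array([.5526,-.0988,.030]); 
q,a=T(back(g,101,110,.08),101,110,-1,tag="pre2"); q,a=T(g,101,110,-1,q,a,tag="pick2"); q,a=T(g+[0,0.06,.15],101,65,-1,q,a,tag="up");q,a=T([.58,.06,.17],101,20,-1,q,a,tag="up2")
E
```

```text
pre2 shift [ 1.58 -0.07  4.65] turn [  0.01 -10.    -0.14] cost 3.9e-17 q [-0.11 -0.01  1.96 -0.37  1.11 -0.15]
pick2 shift [-0.  -0.   3.2] turn [0. 0. 0.] cost 1.7e-28 q [-0.16  0.12  1.98 -0.4   0.96 -0.13]
up shift [ 0.73  0.46 -6.68] turn [0.   5.62 0.  ] cost 6.0e-21 q [-0.38  0.05  1.78  0.36  1.56 -0.62]
up2 shift [3.72 1.83 1.68] turn [ 0.    5.63 -0.  ] cost 7.0e-25 q [-0.39  0.38  1.69  0.96  1.87 -0.7 ]
```

>>> jog_arm([
  [[1.6, 0, 3], [0, -1.3, 0], 100],
  [[1.6, 0, 4.65], [0, -2.6, 0], 100],
  [[1.6, 0, 4.65], [0, -3.9, 0], 100],
  [[1.6, 0, 4.65], [0, -5.2, 0], 100],
  [[1.6, 0, 4.65], [0, -6.5, 0], 100],
  [[1.6, 0, 4.65], [0, -7.8, 0], 100],
  [[1.6, 0, 4.65], [0, -9.1, 0], 100],
  [[1.6, 0, 4.65], [0, -10, -0.14], 100],
])

```text
time: 27.58
tool_pos: [0.5483, -0.0758, 0.0846]
tool_rot: [0.134, 0.625, 0.761, -0.112]
contact_force: [0.6, 1.0, -0.4]
gripper_width: 1.001
grasp_force: 0.0
```

>>> jog_arm([
  [[0, 0, 0], [0, 0, 0], 100],
  [[0, 0, 0.5], [0, 0, 0], 100],
])

```text
time: 27.82
tool_pos: [0.5508, -0.0815, 0.0742]
tool_rot: [0.133, 0.626, 0.76, -0.109]
contact_force: [-1.0, 0.5, -0.1]
gripper_width: 0.999
grasp_force: 0.0
```

Run:
```python
from cups import *
log(); g=np.array([.5526,-.0988,.030]); 
q,a=T(g,101,110,-1,tag="pick2")
```

```text
t 27.8 q [-0.12  0.01  1.96 -0.37  1.09 -0.15] p [ 0.5508 -0.0815  0.0742] d [ 0.06 -0.33 -0.94] F [-1.   0.5 -0.1] w 1.0 g 0.0
pick2 shift [-0.06 -0.06  2.7 ] turn [ 0.   -0.02  0.  ] cost 7.6e-30 q [-0.16  0.12  1.98 -0.4   0.96 -0.13]
```

>>> jog_arm([
  [[0, -0.06, 1.5], [0, 0, 0], 100],
  [[0, -0.06, 2.6], [0, 0, 0], 100],
  [[0, -0.06, 2.65], [0, 0, 0], 100],
  [[0, -0.06, 2.65], [0, 0, 0], 0],
  [[0, -0.06, 2.65], [0, 0, 0], 0],
  [[0, -0.06, 2.65], [0, 0, 0], 0],
  [[0, -0.06, 2.65], [0, 0, 0], 0],
])

```text
time: 28.7
tool_pos: [0.5543, -0.1039, 0.0135]
tool_rot: [0.134, 0.626, 0.76, -0.11]
contact_force: [-0.1, 0.9, 4.1]
gripper_width: 0.696
grasp_force: 65.4
```

Run:
```python
from cups import *
log(); p,r=tool(); d=r.as_matrix()[:,2]; s=(.03-p[2])/-d[2]; a=p-s*d; print("s",s,"axis pt",a,"to mouth",np.hypot(*(a-[.5485,-.0772,.03])[:2]))
g=np.array([.5526,-.0988,.030]);q,a=T(g+[0,0.06,.15],101,65,-1,tag="up");q,a=T([.58,.06,.17],101,20,-1,q,a,tag="up2")
```

```text
t 28.7 q [-0.16  0.11  1.98 -0.4   0.97 -0.14] p [ 0.5543 -0.1039  0.0135] d [ 0.07 -0.33 -0.94] F [-0.1  0.9  4.1] w 0.7 g 65.4
s 0.017530672389156995 axis pt [ 0.55317053 -0.09804951  0.03      ] to mouth 0.02136622806732628
up shift [ 0.71  0.44 -6.57] turn [0.01 5.62 0.  ] cost 6.5e-21 q [-0.38  0.05  1.78  0.36  1.56 -0.62]
up2 shift [3.72 1.83 1.68] turn [ 0.    5.63 -0.  ] cost 6.8e-25 q [-0.39  0.38  1.69  0.96  1.87 -0.7 ]
```

>>> jog_arm([
  [[0, 0, -2], [0, 0, 0], 0],
  [[0, 0, -4], [0, 0, 0], 0],
  [[0.7, 0.4, -6.5], [0, 1.3, 0], 0],
  [[0.7, 0.4, -6.5], [0, 2.6, 0], 0],
  [[0.7, 0.4, -6.5], [0, 3.9, 0], 0],
  [[0.7, 0.4, -6.5], [0, 5.2, 0], 0],
  [[0.7, 0.4, -6.5], [0, 5.62, 0], 0],
  [[0.7, 0.4, -6.5], [0, 5.62, 0], 0],
])

```text
time: 29.7
tool_pos: [0.5489, -0.0323, 0.1577]
tool_rot: [-0.168, 0.622, 0.753, 0.137]
contact_force: [0.5, -0.5, -0.9]
gripper_width: 0.693
grasp_force: 65.6
```

>>> jog_arm([
  [[3.7, 1.8, 1.7], [0, 1.3, 0], 0],
  [[3.7, 1.8, 1.7], [0, 2.6, 0], 0],
  [[3.7, 1.8, 1.7], [0, 3.9, 0], 0],
  [[3.7, 1.8, 1.7], [0, 5.2, 0], 0],
  [[3.7, 1.8, 1.7], [0, 5.63, 0], 0],
  [[3.7, 1.8, 1.7], [0, 5.63, 0], 0],
  [[3.7, 1.8, 1.7], [0, 5.63, 0], 0],
])

```text
time: 30.58
tool_pos: [0.5746, 0.0774, 0.1608]
tool_rot: [-0.442, 0.521, 0.633, 0.365]
contact_force: [0.5, -0.4, -1.6]
gripper_width: 0.699
grasp_force: 65.6
```

Run:
```python
from cups import *
pose.__defaults__=(1,.0175); log()
c=[.568,.1257]
q,b=T([*c,.15],101,19.6,-1,tag="above");q,b=T([*c,.082],101,19.6,-1,q,b,tag="low")
```

```text
t 30.6 q [-0.4   0.38  1.69  0.96  1.87 -0.71] p [0.5746 0.0774 0.1608] d [-0.18  0.92 -0.34] F [ 0.5 -0.4 -1.6] w 0.7 g 65.6
above shift [0.27 0.11 2.68] turn [-0.    0.06  0.01] cost 6.1e-32 q [-0.31  0.36  1.76  1.01  1.78 -0.7 ]
low shift [-2.56  0.    0.91] turn [0. 0. 0.] cost 1.6e-27 q [-0.31  0.48  1.75  0.99  1.72 -0.79]
```

>>> jog_arm([
  [[0.15, 0.05, 1.4], [0, 0.06, 0], 0],
  [[0.27, 0.1, 2.68], [0, 0.06, 0], 0],
  [[0.27, 0.1, 2.68], [0, 0.06, 0], 0],
  [[0.27, 0.1, 2.68], [0, 0.06, 0], 0],
])

```text
time: 31.08
tool_pos: [0.5648, 0.1415, 0.1444]
tool_rot: [-0.445, 0.519, 0.631, 0.367]
contact_force: [-0.4, 0.2, -2.2]
gripper_width: 0.695
grasp_force: 65.6
```

>>> jog_arm([
  [[-1, 0, 0.36], [0, 0, 0], 0],
  [[-2, 0, 0.7], [0, 0, 0], 0],
  [[-2.4, 0, 0.86], [0, 0, 0], 0],
  [[-2.55, 0, 0.91], [0, 0, 0], 0],
  [[-2.55, 0, 0.91], [0, 0, 0], 0],
])

```text
time: 31.7
tool_pos: [0.5647, 0.1414, 0.0762]
tool_rot: [-0.446, 0.519, 0.63, 0.368]
contact_force: [0.9, 0.5, -1.3]
gripper_width: 0.696
grasp_force: 65.6
```

Run:
```python
from cups import *
pose.__defaults__=(1,.0175); log()
c=[.568,.1257]
q,b=T([*c,.0795],101,19.6,-1,tag="seat")
```

```text
t 31.7 q [-0.31  0.48  1.75  0.99  1.73 -0.79] p [0.5647 0.1414 0.0762] d [-0.18  0.93 -0.33] F [ 0.9  0.5 -1.3] w 0.7 g 65.6
seat shift [-0.09  0.01  0.05] turn [ 0.   -0.02  0.  ] cost 1.7e-19 q [-0.31  0.48  1.75  0.99  1.72 -0.79]
```

>>> jog_arm([
  [[-0.09, 0, 0.05], [0, 0, 0], 0],
  [[-0.09, 0, 0.05], [0, 0, 0], 0],
])

```text
time: 31.95
tool_pos: [0.5642, 0.1422, 0.0733]
tool_rot: [-0.446, 0.519, 0.63, 0.367]
contact_force: [0.3, 0.0, -0.7]
gripper_width: 0.694
grasp_force: 65.6
```

>>> jog_arm([
  [[-0.06, 0, 0.02], [0, 0, 0], 0],
  [[-0.06, 0, 0.02], [0, 0, 0], 0],
])

```text
time: 32.2
tool_pos: [0.5643, 0.1426, 0.0729]
tool_rot: [-0.447, 0.518, 0.63, 0.368]
contact_force: [-0.3, 3.0, 4.7]
gripper_width: 0.691
grasp_force: 65.6
```

>>> jog_arm([
  [[0, 0, 0], [0, 0, 0], 100],
  [[0, 0, 0], [0, 0, 0], 100],
  [[0, 0, 0], [0, 0, 0], 100],
  [[0, 0, -1], [0, 0, 0], 100],
  [[0, 0, -3], [0, 0, 0], 100],
  [[0, 0, -5], [0, 0, 0], 100],
  [[2, 0, -6], [0, 0, 0], 100],
  [[3, 0, -6], [0, 0, 0], 100],
])

```text
time: 33.2
tool_pos: [0.5883, 0.0243, 0.1957]
tool_rot: [-0.443, 0.52, 0.63, 0.369]
contact_force: [-0.2, -0.6, 0.6]
gripper_width: 1.001
grasp_force: 0.0
```

Run:
```python
from cups import *
log(); im,_,W=snap("top","t13"); seated(W,(.674,.1475)); seated(W,(.568,.1257)); 
try: cup(W,(.588,-.346))
except Exception as e: print(e)
g=[.5875,-.346,.038]; psi=84
q,a=T([.55,-.15,.22],psi,75,-1,tag="mid"); q,a=T(back(g,psi,120,.11),psi,120,-1,q,a,tag="pre"); q,a=T(g,psi,120,-1,q,a,tag="pick"); q,a=T([.57,-.28,.15],psi,75,-1,q,a,tag="up");q,a=T([.56,-.14,.09],100,30,-1,q,a,tag="up30")
```

```text
t 33.2 q [-0.46  0.39  1.62  0.94  1.96 -0.68] p [0.5883 0.0243 0.1957] d [-0.18  0.93 -0.34] F [-0.2 -0.6  0.6] w 1.0 g 0.0
seated rim ((675.1077880859375, 149.13876342773438), (61.37059020996094, 61.30197525024414), 11.07345199584961) 461 0.09971423351709145 plane [ 0.004 -0.017  0.1  ]
seated rim ((568.8994750976562, 126.73619079589844), (60.42244338989258, 61.93642807006836), 10.685768127441406) 428 0.10007395504396364 plane [-0.013 -0.022  0.1  ]
cup ((587.3880004882812, -348.23052978515625), (56.29547119140625, 58.20035934448242), 83.8280258178711) 739 0.08179116836165334
mid shift [-2.03 -2.78 -6.08] turn [-1.45 -6.88  1.65] cost 1.2e-21 q [-0.51 -0.01  1.75  0.24  1.51 -0.43]
pre shift [-6.72  2.31  1.71] turn [-0.   -5.62  0.  ] cost 2.7e-25 q [-0.38  0.2   1.72 -0.56  1.13 -0.06]
pick shift [-0.  -0.   4.4] turn [0. 0. 0.] cost 2.0e-23 q [-0.46  0.35  1.72 -0.61  0.97 -0.03]
up shift [ 0.54 -0.97 -5.39] turn [0.   5.62 0.  ] cost 5.3e-19 q [-0.66  0.22  1.62  0.22  1.45 -0.6 ]
up30 shift [ 5.26 -1.17  3.51] turn [ 1.25  5.59 -1.63] cost 8.5e-20 q [-0.65  0.53  1.57  0.67  1.88 -0.9 ]
```

>>> jog_arm([
  [[-0.3, -0.4, -2], [-0.2, -1, 0.25], 100],
  [[-0.6, -0.8, -4], [-0.4, -2, 0.5], 100],
  [[-1.5, -1.8, -6], [-0.6, -3, 0.75], 100],
  [[-2, -2.8, -6], [-0.85, -4.1, 1], 100],
  [[-2, -2.8, -6], [-1.1, -5.2, 1.25], 100],
  [[-2, -2.8, -6], [-1.3, -6.3, 1.5], 100],
  [[-2, -2.8, -6], [-1.45, -6.88, 1.65], 100],
  [[-2, -2.8, -6], [-1.45, -6.88, 1.65], 100],
])

```text
time: 34.25
tool_pos: [0.5476, -0.1405, 0.1952]
tool_rot: [-0.091, 0.736, 0.664, 0.095]
contact_force: [0.5, -0.7, 0.1]
gripper_width: 1.0
grasp_force: 0.0
```

>>> jog_arm([
  [[-2, 0.5, 0], [0, -1, 0], 100],
  [[-4, 1, 0], [0, -2, 0], 100],
  [[-5.5, 1.6, 0.6], [0, -3, 0], 100],
  [[-6.7, 2.3, 1.2], [0, -4, 0], 100],
  [[-6.7, 2.3, 1.7], [0, -5, 0], 100],
  [[-6.7, 2.3, 1.7], [0, -5.62, 0], 100],
  [[-6.7, 2.3, 1.7], [0, -5.62, 0], 100],
  [[-6.7, 2.3, 1.7], [0, -5.62, 0], 100],
])

```text
time: 35.25
tool_pos: [0.5887, -0.2975, 0.1096]
tool_rot: [0.169, 0.717, 0.648, -0.194]
contact_force: [-0.1, -0.6, -0.1]
gripper_width: 1.0
grasp_force: 0.0
```

Run:
```python
from cups import *
log(); W=snap("side","s14")[2]
for w in (W,cloud("side",np.load("side0.npy"))):
    P=w.reshape(-1,3); P=P[(P[:,2]>.06)&(P[:,2]<.085)&(np.hypot(P[:,0]-.588,P[:,1]+.346)<.08)]; print(len(P),P.mean(0))
g=[.5875,-.3465,.038]; psi=84
q,a=T(g,psi,120,-1,tag="pick")
```

```text
t 35.2 q [-0.38  0.2   1.73 -0.56  1.13 -0.05] p [ 0.5887 -0.2975  0.1096] d [-0.06 -0.49 -0.87] F [-0.1 -0.6 -0.1] w 1.0 g 0.0
282 [ 0.58126143 -0.35489243  0.06810803]
291 [ 0.58097507 -0.35494208  0.06786571]
pick shift [-0.25  0.18  4.27] turn [-0.05 -0.02  0.03] cost 2.8e-23 q [-0.46  0.35  1.72 -0.61  0.97 -0.03]
```

B hasn't moved, so I can pick it.

>>> jog_arm([
  [[-0.25, 0.18, 2.2], [0, 0, 0], 100],
  [[-0.25, 0.18, 4.2], [0, 0, 0], 100],
  [[-0.25, 0.18, 4.25], [0, 0, 0], 100],
  [[-0.25, 0.18, 4.25], [0, 0, 0], 0],
  [[-0.25, 0.18, 4.25], [0, 0, 0], 0],
  [[-0.25, 0.18, 4.25], [0, 0, 0], 0],
  [[-0.25, 0.18, 4.25], [0, 0, 0], 0],
])

```text
time: 36.17
tool_pos: [0.5885, -0.3551, 0.0236]
tool_rot: [0.172, 0.717, 0.648, -0.194]
contact_force: [-0.9, 2.4, 7.2]
gripper_width: 0.69
grasp_force: 66.4
```

Run:
```python
from cups import *
log(); psi=84; p,r=tool(); d=r.as_matrix()[:,2]; u=np.array([np.cos(np.radians(psi)),np.sin(np.radians(psi)),0]); s=((p-[.5875,-.3465,0])@u)/(d@u); print("s",s,"h",(p-s*d)[2])
pose.__defaults__=(1,float(s))
q,a=T([.57,-.28,.15],psi,75,-1,tag="up");q,a=T([.56,-.14,.09],100,30,-1,q,a,tag="up30");q,a=T([.56,-.14,.031],100,30,-1,q,a,tag="lay")
```

```text
t 36.2 q [-0.46  0.35  1.72 -0.6   0.97 -0.04] p [ 0.5885 -0.3551  0.0236] d [-0.05 -0.5  -0.87] F [-0.9  2.4  7.2] w 0.69 g 66.4
s 0.01693745024386962 h 0.038297546129311945
up shift [ 0.48 -1.06 -5.35] turn [-0.03  5.63  0.03] cost 4.8e-19 q [-0.67  0.22  1.61  0.22  1.45 -0.6 ]
up30 shift [ 5.18 -1.14  3.54] turn [ 1.25  5.59 -1.63] cost 9.9e-20 q [-0.65  0.53  1.56  0.66  1.88 -0.9 ]
lay shift [-2.04  0.    1.18] turn [0. 0. 0.] cost 6.7e-29 q [-0.65  0.62  1.55  0.65  1.82 -0.96]
```

Run:
```python
from cups import *
pose.__defaults__=(1,.0169); psi=84
q,a=T([.55,-.24,.15],psi,75,-1,tag="up");q,a=T([.52,-.08,.09],100,30,-1,q,a,tag="up30");q,a=T([.52,-.08,.032],100,30,-1,q,a,tag="lay")
```

```text
up shift [ 1.79 -2.02 -6.1 ] turn [-0.03  5.63  0.03] cost 1.1e-20 q [-0.63  0.14  1.71  0.23  1.44 -0.58]
up30 shift [ 5.86 -2.02  3.73] turn [ 1.25  5.59 -1.63] cost 1.5e-22 q [-0.61  0.41  1.73  0.68  1.82 -0.91]
lay shift [-2.01  0.    1.16] turn [0. 0. 0.] cost 4.6e-30 q [-0.61  0.51  1.72  0.67  1.75 -0.97]
```

>>> jog_arm([
  [[0, 0, -2], [0, 0, 0], 0],
  [[0.6, -0.6, -4], [0, 0, 0], 0],
  [[1.8, -2, -6.1], [0, 1.3, 0], 0],
  [[1.8, -2, -6.1], [0, 2.6, 0], 0],
  [[1.8, -2, -6.1], [0, 3.9, 0], 0],
  [[1.8, -2, -6.1], [0, 5.2, 0], 0],
  [[1.8, -2, -6.1], [0, 5.63, 0], 0],
  [[1.8, -2, -6.1], [0, 5.63, 0], 0],
])

```text
time: 37.17
tool_pos: [0.549, -0.2362, 0.1305]
tool_rot: [-0.091, 0.737, 0.663, 0.095]
contact_force: [-0.3, 0.3, -1.0]
gripper_width: 0.692
grasp_force: 65.6
```

>>> jog_arm([
  [[2, -0.7, 1], [0, 0, 0], 0],
  [[4, -1.4, 2.2], [0.2, 0.9, -0.27], 0],
  [[5.86, -2, 3.7], [0.4, 1.8, -0.54], 0],
  [[5.86, -2, 3.7], [0.63, 2.8, -0.8], 0],
  [[5.86, -2, 3.7], [0.85, 3.8, -1.1], 0],
  [[5.86, -2, 3.7], [1.05, 4.8, -1.4], 0],
  [[5.86, -2, 3.7], [1.25, 5.59, -1.63], 0],
  [[5.86, -2, 3.7], [1.25, 5.59, -1.63], 0],
])

```text
time: 38.17
tool_pos: [0.5159, -0.065, 0.0785]
tool_rot: [-0.388, 0.557, 0.661, 0.319]
contact_force: [0.0, 0.5, -1.7]
gripper_width: 0.695
grasp_force: 65.7
```

Run:
```python
from cups import *
pose.__defaults__=(1,.0169); log()
q,a=T([.52,-.08,.032],100,30,-1,tag="lay")
```

```text
t 38.2 q [-0.61  0.42  1.73  0.68  1.83 -0.91] p [ 0.5159 -0.065   0.0785] d [-0.16  0.85 -0.5 ] F [ 0.   0.5 -1.7] w 0.69 g 65.7
lay shift [-1.92  0.08  1.06] turn [-0.05 -0.03 -0.06] cost 2.1e-30 q [-0.61  0.51  1.72  0.67  1.75 -0.97]
```

>>> jog_arm([
  [[-1, 0, 0.58], [0, 0, 0], 0],
  [[-1.6, 0, 0.9], [0, 0, 0], 0],
  [[-1.85, 0, 1.05], [0, 0, 0], 0],
  [[-1.95, 0, 1.08], [0, 0, 0], 0],
  [[-1.95, 0, 1.08], [0, 0, 0], 0],
])

```text
time: 38.8
tool_pos: [0.5164, -0.0666, 0.025]
tool_rot: [-0.387, 0.557, 0.662, 0.32]
contact_force: [0.6, 1.2, -1.6]
gripper_width: 0.696
grasp_force: 65.7
```

>>> jog_arm([
  [[0, 0, 0], [0, 0, 0], 100],
  [[0, 0, 0], [0, 0, 0], 100],
  [[0, 0, 0], [0, 0, 0], 100],
  [[0, 0, -2], [0, 0, 0], 100],
  [[0, 0, -3.5], [0, 0, 0], 100],
  [[1.5, 0, -4], [0, 0, 0], 100],
  [[1.5, 0, -4], [0, 0, 0], 100],
])

```text
time: 39.67
tool_pos: [0.5302, -0.1348, 0.1095]
tool_rot: [-0.384, 0.557, 0.663, 0.32]
contact_force: [0.5, -0.2, -0.2]
gripper_width: 1.001
grasp_force: 0.0
```

Run:
```python
from cups import *
log(); im,_,W=snap("top","t15"); lying(W,[.517,-.078],100)
```

```text
t 39.7 q [-0.69  0.45  1.61  0.64  1.92 -0.91] p [ 0.5302 -0.1348  0.1095] d [-0.15  0.85 -0.5 ] F [ 0.5 -0.2 -0.2] w 1.0 g 0.0
lying ((519.7175903320312, -82.3120346069336), (60.03671646118164, 72.25663757324219), 9.120368003845215) 1035 mouth s rel c 0.030742016737744682
```

Run:
```python
from cups import *
g=np.array([.5175,-.0688,.030]); 
q,a=T(back(g,99.1,110,.08),99.1,110,-1,tag="pre2"); q,a=T(g,99.1,110,-1,q,a,tag="pick2"); q,a=T(g+[-.02,0.05,.15],101,65,-1,q,a,tag="up");q,a=T([.475,.03,.17],101,20,-1,q,a,tag="up2")
```

```text
pre2 shift [0.99 0.01 3.44] turn [ -0.09 -10.02   0.11] cost 1.8e-30 q [-0.06 -0.08  2.03 -0.38  1.14 -0.07]
pick2 shift [ 0.  -0.   3.2] turn [0. 0. 0.] cost 1.5e-27 q [-0.11  0.05  2.05 -0.41  0.99 -0.05]
up shift [ 0.49 -0.48 -6.59] turn [ 0.01  5.62 -0.24] cost 5.1e-21 q [-0.38 -0.09  1.91  0.36  1.56 -0.62]
up2 shift [ 2.29 -0.51  1.01] turn [ 0.    5.63 -0.  ] cost 2.4e-23 q [-0.51  0.2   1.91  0.87  1.92 -0.8 ]
```

>>> jog_arm([
  [[1, 0, 2], [0, -1.3, 0], 100],
  [[1, 0, 3.4], [0, -2.6, 0], 100],
  [[1, 0, 3.4], [0, -3.9, 0], 100],
  [[1, 0, 3.4], [0, -5.2, 0], 100],
  [[1, 0, 3.4], [0, -6.5, 0], 100],
  [[1, 0, 3.4], [0, -7.8, 0], 100],
  [[1, 0, 3.4], [0, -9.1, 0], 100],
  [[1, 0, 3.4], [-0.09, -10, 0.11], 100],
])

```text
time: 40.72
tool_pos: [0.5124, -0.0477, 0.0852]
tool_rot: [0.131, 0.638, 0.75, -0.113]
contact_force: [-0.2, 0.4, 0.4]
gripper_width: 1.005
grasp_force: 0.0
```

>>> jog_arm([
  [[0, 0, 0], [0, 0, 0], 100],
  [[0, 0, 0.5], [0, 0, 0], 100],
])

```text
time: 40.98
tool_pos: [0.5146, -0.053, 0.0744]
tool_rot: [0.13, 0.639, 0.75, -0.111]
contact_force: [-0.5, -0.2, -0.0]
gripper_width: 1.004
grasp_force: 0.0
```

Run:
```python
from cups import *
log(); g=np.array([.5175,-.0688,.030]); 
q,a=T(g,99.1,110,-1,tag="pick2")
```

```text
t 41.0 q [-0.07 -0.07  2.04 -0.37  1.12 -0.07] p [ 0.5146 -0.053   0.0744] d [ 0.05 -0.33 -0.94] F [-0.5 -0.2 -0. ] w 1.0 g 0.0
pick2 shift [-0.01  0.01  2.69] turn [ 0.   -0.04  0.01] cost 3.0e-29 q [-0.11  0.05  2.05 -0.41  0.99 -0.05]
```

>>> jog_arm([
  [[0, 0, 1.5], [0, 0, 0], 100],
  [[0, 0, 2.6], [0, 0, 0], 100],
  [[0, 0, 2.65], [0, 0, 0], 100],
  [[0, 0, 2.65], [0, 0, 0], 0],
  [[0, 0, 2.65], [0, 0, 0], 0],
  [[0, 0, 2.65], [0, 0, 0], 0],
  [[0, 0, 2.65], [0, 0, 0], 0],
])

```text
time: 41.85
tool_pos: [0.5186, -0.0749, 0.0134]
tool_rot: [0.131, 0.639, 0.75, -0.111]
contact_force: [-0.3, 0.2, 3.8]
gripper_width: 0.694
grasp_force: 64.7
```

Run:
```python
from cups import *
log(); p,r=tool(); d=r.as_matrix()[:,2]; s=(.03-p[2])/-d[2]; a=p-s*d; print("s",s,"axis pt",a,"to mouth",np.hypot(*(a-[.5141,-.0471,.03])[:2]))
g=np.array([.5175,-.0688,.030]);q,a=T(g+[-.02,0.05,.15],101,65,-1,tag="up");q,a=T([.475,.03,.17],101,20,-1,q,a,tag="up2")
```

```text
t 41.9 q [-0.11  0.04  2.05 -0.4   0.99 -0.06] p [ 0.5186 -0.0749  0.0134] d [ 0.05 -0.33 -0.94] F [-0.3  0.2  3.8] w 0.69 g 64.7
s 0.017630862966951037 axis pt [ 0.51762854 -0.06900709  0.03      ] to mouth 0.022189440319801402
up shift [ 0.52 -0.48 -6.5 ] turn [ 0.02  5.6  -0.24] cost 4.3e-21 q [-0.38 -0.09  1.91  0.36  1.56 -0.62]
up2 shift [ 2.29 -0.51  1.01] turn [ 0.    5.63 -0.  ] cost 2.4e-23 q [-0.51  0.2   1.91  0.87  1.92 -0.8 ]
```

>>> jog_arm([
  [[0, 0, -2], [0, 0, 0], 0],
  [[0, 0, -4], [0, 0, 0], 0],
  [[0.5, -0.5, -6.5], [0, 1.3, 0], 0],
  [[0.5, -0.5, -6.5], [0, 2.6, 0], 0],
  [[0.5, -0.5, -6.5], [0, 3.9, 0], 0],
  [[0.5, -0.5, -6.5], [0, 5.2, 0], 0],
  [[0.5, -0.5, -6.5], [0, 5.6, -0.24], 0],
  [[0.5, -0.5, -6.5], [0, 5.6, -0.24], 0],
])

```text
time: 42.85
tool_pos: [0.4944, -0.0117, 0.1598]
tool_rot: [-0.168, 0.622, 0.752, 0.138]
contact_force: [1.1, 0.1, -0.8]
gripper_width: 0.696
grasp_force: 65.2
```

>>> jog_arm([
  [[2.3, -0.5, 1], [0, 1.3, 0], 0],
  [[2.3, -0.5, 1], [0, 2.6, 0], 0],
  [[2.3, -0.5, 1], [0, 3.9, 0], 0],
  [[2.3, -0.5, 1], [0, 5.2, 0], 0],
  [[2.3, -0.5, 1], [0, 5.63, 0], 0],
  [[2.3, -0.5, 1], [0, 5.63, 0], 0],
  [[2.3, -0.5, 1], [0, 5.63, 0], 0],
])

```text
time: 43.72
tool_pos: [0.4709, 0.0484, 0.1635]
tool_rot: [-0.442, 0.52, 0.633, 0.365]
contact_force: [0.2, 0.3, -1.2]
gripper_width: 0.697
grasp_force: 65.4
```

Run:
```python
from cups import *
pose.__defaults__=(1,.0176); log()
c=[.461,.1035]
q,b=T([*c,.15],101,19.6,-1,tag="above");q,b=T([*c,.0815],101,19.6,-1,q,b,tag="low")
```

```text
t 43.7 q [-0.51  0.2   1.92  0.87  1.92 -0.81] p [0.4709 0.0484 0.1635] d [-0.18  0.92 -0.34] F [ 0.2  0.3 -1.2] w 0.7 g 65.4
above shift [0.27 0.03 2.99] turn [-0.    0.06  0.01] cost 1.9e-27 q [-0.41  0.16  2.    0.93  1.83 -0.79]
low shift [-2.58  0.    0.92] turn [0. 0. 0.] cost 5.0e-28 q [-0.41  0.3   1.99  0.91  1.75 -0.89]
```

>>> jog_arm([
  [[0.15, 0, 1.5], [0, 0.06, 0], 0],
  [[0.27, 0, 3], [0, 0.06, 0], 0],
  [[0.27, 0, 3], [0, 0.06, 0], 0],
  [[0.27, 0, 3], [0, 0.06, 0], 0],
])

```text
time: 44.22
tool_pos: [0.4572, 0.1195, 0.1445]
tool_rot: [-0.445, 0.519, 0.631, 0.368]
contact_force: [0.1, -0.8, -0.4]
gripper_width: 0.693
grasp_force: 65.4
```

>>> jog_arm([
  [[-1, 0, 0.36], [0, 0, 0], 0],
  [[-2, 0, 0.7], [0, 0, 0], 0],
  [[-2.4, 0, 0.86], [0, 0, 0], 0],
  [[-2.58, 0, 0.92], [0, 0, 0], 0],
  [[-2.58, 0, 0.92], [0, 0, 0], 0],
])

```text
time: 44.85
tool_pos: [0.4571, 0.1195, 0.0754]
tool_rot: [-0.446, 0.519, 0.63, 0.368]
contact_force: [-0.4, -0.6, -0.3]
gripper_width: 0.694
grasp_force: 65.4
```

Run:
```python
from cups import *
pose.__defaults__=(1,.0176); log()
q,b=T([.461,.1035,.0788],101,19.6,-1,tag="seat")
```

```text
t 44.9 q [-0.41  0.31  1.99  0.91  1.75 -0.89] p [0.4571 0.1195 0.0754] d [-0.18  0.93 -0.33] F [-0.4 -0.6 -0.3] w 0.69 g 65.4
seat shift [-0.09  0.03  0.04] turn [ 0.   -0.02  0.  ] cost 7.2e-20 q [-0.41  0.31  1.99  0.91  1.75 -0.9 ]
```

>>> jog_arm([
  [[-0.09, 0.02, 0.04], [0, 0, 0], 0],
  [[-0.09, 0.02, 0.04], [0, 0, 0], 0],
])

```text
time: 45.1
tool_pos: [0.4573, 0.12, 0.0728]
tool_rot: [-0.446, 0.519, 0.63, 0.368]
contact_force: [-0.0, -0.6, -0.9]
gripper_width: 0.695
grasp_force: 65.4
```

>>> jog_arm([
  [[-0.06, 0, 0.02], [0, 0, 0], 0],
  [[-0.06, 0, 0.02], [0, 0, 0], 0],
])

```text
time: 45.35
tool_pos: [0.4572, 0.1203, 0.0719]
tool_rot: [-0.446, 0.518, 0.63, 0.368]
contact_force: [-0.5, 3.2, 5.0]
gripper_width: 0.694
grasp_force: 65.4
```

>>> jog_arm([
  [[0, 0, 0], [0, 0, 0], 100],
  [[0, 0, 0], [0, 0, 0], 100],
  [[0, 0, 0], [0, 0, 0], 100],
  [[0, 0, -1], [0, 0, 0], 100],
  [[0, 0, -3], [0, 0, 0], 100],
  [[0, 0, -5], [0, 0, 0], 100],
  [[2, 0, -6], [0, 0, 0], 100],
  [[3, 0, -6], [0, 0, 0], 100],
])

```text
time: 46.35
tool_pos: [0.4812, 0.0025, 0.1946]
tool_rot: [-0.443, 0.52, 0.631, 0.369]
contact_force: [0.7, 0.1, -0.6]
gripper_width: 0.999
grasp_force: 0.0
```

Run:
```python
from cups import *
log(); im,_,W=snap("top","t16")
for c in ((.674,.1475),(.568,.1257),(.461,.1035)): seated(W,c)
P=W.reshape(-1,3);P=P[(P[:,2]>.01)&(P[:,2]<.03)&(abs(P[:,0]-.55)<.16)&(P[:,1]>.2)&(P[:,1]<.34)]; print(cv2.minAreaRect(P[:,:2].astype(np.float32)*1000),P[:,2].mean(),P[:,2].std())
s=state(); print(s["joint_vel"].round(3))
cv2.imwrite("pics/t16c.png",im[100:420,60:560,::-1])
```

```text
t 46.4 q [-0.58  0.21  1.84  0.85  2.01 -0.79] p [0.4812 0.0025 0.1946] d [-0.18  0.93 -0.34] F [ 0.7  0.1 -0.6] w 1.0 g 0.0
seated rim ((674.9559326171875, 149.27874755859375), (61.314090728759766, 61.57491683959961), 11.1233549118042) 468 0.09953867179880013 plane [-0.007 -0.021  0.1  ]
seated rim ((568.9876708984375, 126.82206726074219), (60.195068359375, 61.33811569213867), 11.101099014282227) 436 0.09990216397606143 plane [-0.017 -0.017  0.1  ]
seated rim ((460.1151428222656, 104.92198181152344), (60.61752700805664, 61.97036361694336), 9.764942169189453) 452 0.1002014191049733 plane [ 0.01  -0.019  0.1  ]
((524.89990234375, 267.31549072265625), (277.8711853027344, 30.900524139404297), 12.53117847442627) 0.01781663188279019 0.002162673025700497
[ 0.004  0.04   0.006 -0.037 -0.055 -0.061]
```

View pics/t16c.png

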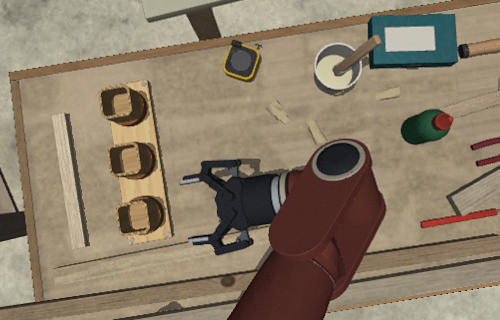

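All three cups sit mouth-up and level in their dishes, at (123,102), (132,160) and (140,215) in the crop. The batten lies flat at (70,180), the other objects are undisturbed and the arm is clear.

```bash
python3 -c "
from plant import *
print(job_done())"
```

```text
the job is handed in; nothing more can be done
None
```

The job is handed in (no verdict came back): in the last picture all three cups sit mouth-up and level, one to a dish, the batten lies flat on the bench clear of the stand, and the glue pot, bottle and tape measure look undisturbed.

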